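# Set the casting flasks over the wax trees

### The arm

A 6-joint arm with a two-finger parallel gripper is mounted at the origin on a cart in front of the work surface, level with it; the furniture and walls round the work are solid. World frame = base frame: x ahead of the robot, y to its left, z up, the work surface at z = 0. Lengths are in mm, angles in rad, forces in N, time in s.
With the tool pointing down it reaches from about 275 to 1000 mm from the base axis. Payload 8.4 kg.
Tool frame: the origin (TCP) lies at the very end of the fingers, on their centre line; the grasp point (between the pads) lies 19 mm behind it (r.tcp_to_grasp is the distance from the TCP to the grasp point, in mm); z points along the fingers, y is the line along which they close (so a half turn about z gives the same grasp; the last joint's range is limited). The gripper opens to 85 mm and grips with 20 to 120 N. Pads are 22 mm wide; open, the fingers measure 114 mm over their backs; the gripper's body (76 mm by 85 mm) begins 54 mm behind the grasp point. The pads swing forward as they close: fully open they stand 13 mm farther back than shut.
Start: joints at [-1.122, 0.353, 1.633, -0, 1.155, -0.002], TCP at [272.303, -562.565, 231.281] pointing down, gripper open.
Joint ranges: [-2.63, 2.63], [-0.92, 2.1], [0.06, 2.66], [-1.3, 4.44], [0, 2.69], [-3.02, 3.02]. Speed limits (rad/s): [2.22, 2.22, 2.79, 3.14, 3.14, 3.14].

### API

Orientations are given as [roll, pitch, yaw] about the fixed x, y, z axes, in that order (R = Rz(yaw) Ry(pitch) Rx(roll)).
In Python, from rig import r gives the robot as it stands. The module is installed in compiled form; this text tells all that it offers.
- The arm moves only by the tool play_rows, never from a script. Its argument "rows" is a list of rows, each an object with "dp": the shift along the tool's x, y, z in units of 40 mm (1.0 is 40 mm), a list of three; "turn": the turn, a rotation vector about the tool's x, y, z in units of 6 degrees (1.0 is 6 degrees), a list of three; "fingers": the closure, from 0 (fully open) to 1 (shut). In form: [{"dp": [tx, ty, tz], "turn": [wx, wy, wz], "fingers": fingers}, ...]. A call has 1 to 5 rows; each row shifts and turns the commanded pose from where the row before left it, along the tool's axes as they then stand; what a row does not reach is not made up. A row lasts 1/12 s, in which the tool goes at most 41.7 mm and 7.16 degrees, less where a joint would pass 70% of its speed; a pose out of reach is approached as far as the arm can. A call is refused whole if a number of a shift passes 1 or a number of a turn 1, either way. A call with a gripper value outside its range is refused whole. The fingers move at their own pace and stop on an object; "force" is the grip in N (left out, the last holds). Time passes only in rows, so rows that do not move let the fingers close. It gives the time, the measured TCP pose, the force, the opening and the grip force at its end, in the units of the state.
- r.sense(): the state, without advancing time (a new reading comes with each control period).
- r.grab_frame(name): name is "scene" or "side" or "wrist"; returns a dict with "pixels" (384x512x3 uint8, red, green, blue), "fx", "fy", "cx", "cy" (pixels), "pose" (4x4, takes a point from camera to world coordinates). Camera axes: x right, y down, z forward; pixel columns grow to the right and rows downward; lengths in mm; the calibration is good to about 2 mm. A picture is of the moment at which its call begins. There is no depth.
- r.sign_off(): hands the job in; it is judged then, once.
The state is a dict: "clock": time; "qpos": joint angles; "qvel": joint speeds; "joint_efforts": joint torques, N m; "eef_pos": TCP position; "tcp_rot": TCP orientation; "contact_force": force on the tool from outside, world axes, zero at the start; "wrist_torque": the same for the moment, N m; "opening": opening from 0.0 (shut) to 1.0 (fully open); "grasp_force": force on a finger pad.
Only numpy, scipy, OpenCV 4.12 (cv2) and the standard library are available. Lean on these libraries where they do the work, as an engineer would, in place of code of your own. Each camera call takes 0.05 s, during which the arm holds its last target. There are 200 camera calls.

### The job

Four wax trees stand on their rubber sprue bases, ready to be invested for casting. Lower over each tree the steel flask that belongs to it - the diameter must match the rubber base, and a tall tree gets a tall flask, a short tree a short one - and leave it standing upright and fully seated on the step of the base. Do not touch the trees or bases with the gripper, leave the bases where they stand, and do not knock the spirit lamp.

Things in the scene. Friction and masses are not known exactly. Their poses are not given: they have to be found in the camera images.
- flask_wide_tall_mid (a point): Tall wide casting flask: plain steel tube standing on end on the work board (board top 44 mm above the bench), open at both ends, outside diameter 60 mm, wall 2.5 mm, height 100 mm, 0.27 kg. The point is its centre, on the axis half-way up (50 mm above its foot); z along the axis; yaw is immaterial. Grip it round the outside of its upper half.
- flask_wide_short_mid (a point): Short wide casting flask: plain steel tube standing on end on the work board (board top 44 mm above the bench), open at both ends, outside diameter 60 mm, wall 2.5 mm, height 65 mm, 0.18 kg. The point is its centre, on the axis half-way up (32.5 mm above its foot); z along the axis; yaw is immaterial. Grip it round the outside of its upper half.
- flask_narrow_tall_mid (a point): Tall narrow casting flask: plain steel tube standing on end on the work board (board top 44 mm above the bench), open at both ends, outside diameter 44 mm, wall 2.5 mm, height 100 mm, 0.20 kg. The point is its centre, on the axis half-way up (50 mm above its foot); z along the axis; yaw is immaterial. Grip it round the outside of its upper half.
- flask_narrow_short_mid (a point): Short narrow casting flask: plain steel tube standing on end on the work board (board top 44 mm above the bench), open at both ends, outside diameter 44 mm, wall 2.5 mm, height 65 mm, 0.13 kg. The point is its centre, on the axis half-way up (32.5 mm above its foot); z along the axis; yaw is immaterial. Grip it round the outside of its upper half.
- base_wide_tall: Wide black rubber base, loose on the board, 0.25 kg, with a tall dark green wax tree. Cup 85 mm across, lip 12.5 mm high, 4 mm thick; inside it a flat step 8 mm above the board, for the foot of a 60 mm flask, round a dome 47 mm wide at the step and tapering to 30 mm at 28 mm. Tree 34 mm wide, its top 92 mm above the board. Origin: centre of the underside; z up.
- base_wide_short: Wide black rubber base, loose on the board, 0.25 kg, with a short dark green wax tree. Cup 85 mm across, lip 12.5 mm high, 4 mm thick; inside it a flat step 8 mm above the board, for the foot of a 60 mm flask, round a dome 47 mm wide at the step and tapering to 30 mm at 28 mm. Tree 34 mm wide, its top 58 mm above the board. Origin: centre of the underside; z up.
- base_narrow_tall: Narrow black rubber base, loose on the board, 0.25 kg, with a tall dark green wax tree. Cup 69 mm across, lip 12.5 mm high, 4 mm thick; inside it a flat step 8 mm above the board, for the foot of a 44 mm flask, round a dome 31 mm wide at the step and tapering to 14 mm at 28 mm. Tree 20 mm wide, its top 92 mm above the board. Origin: centre of the underside; z up.
- base_narrow_short: Narrow black rubber base, loose on the board, 0.25 kg, with a short dark green wax tree. Cup 69 mm across, lip 12.5 mm high, 4 mm thick; inside it a flat step 8 mm above the board, for the foot of a 44 mm flask, round a dome 31 mm wide at the step and tapering to 14 mm at 28 mm. Tree 20 mm wide, its top 58 mm above the board. Origin: centre of the underside; z up.
- spirit_lamp: Glass spirit lamp with a black cap, 66 mm across and 63 mm high, standing loose on the bench at the left of the board; not to be moved. Origin: centre of its underside, z up.

How it is judged (in metres and radians):
At the end, for the whole second after the job is handed in: Each of the four flasks stands on its own base (tall wide flask on the wide base with the tall tree, and so on): centred within 8 mm, foot on the step (height right within 4 mm), upright within 0.08 rad, at rest; each base is upright within 0.08 rad and within 40 mm of where it stood at the start (z of flask_wide_tall_mid in the frame of base_wide_tall between 0.054 and 0.062 m and horizontal distance between flask_wide_tall_mid and base_wide_tall below 0.008 m and angle between each of flask_wide_tall_mid, base_wide_tall, flask_wide_short_mid, base_wide_short, flask_narrow_tall_mid, base_narrow_tall, flask_narrow_short_mid, base_narrow_short's own z axis and vertical below 0.08 rad and distance of each of base_wide_tall, base_wide_short, base_narrow_tall, base_narrow_short from where it was at the start of the episode below 0.04 m and linear speed of each of base_wide_tall, base_wide_short, base_narrow_tall, base_narrow_short below 0.02 m/s and z of flask_wide_short_mid in the frame of base_wide_short between 0.0365 and 0.0445 m and horizontal distance between flask_wide_short_mid and base_wide_short below 0.008 m and z of flask_narrow_tall_mid in the frame of base_narrow_tall between 0.054 and 0.062 m and horizontal distance between flask_narrow_tall_mid and base_narrow_tall below 0.008 m and z of flask_narrow_short_mid in the frame of base_narrow_short between 0.0365 and 0.0445 m and horizontal distance between flask_narrow_short_mid and base_narrow_short below 0.008 m); the robot touches nothing.
It fails at once if the gripper pushes against a wax tree or its base (contact force between the fingers and base_wide_tall above 4 N or contact force between the fingers and base_wide_short above 4 N or contact force between the fingers and base_narrow_tall above 4 N or contact force between the fingers and base_narrow_short above 4 N).
It fails at once if a base with its wax tree is knocked over (angle between any of base_wide_tall, base_wide_short, base_narrow_tall, base_narrow_short's own z axis and vertical above 0.35 rad).
It fails at once if the spirit lamp is knocked over or pushed away (distance of spirit_lamp from where it was at the start of the episode above 0.02 m or angle between spirit_lamp's own z axis and vertical above 0.3 rad).
It also fails if it takes over 99 s, if anything falls off the work surface, if the arm or the gripper's body presses on something with over 40 N, if the wrist force passes 120 N, or if a joint passes its speed limit or range.

## Working session

There is one attempt and no reset: what is moved stays moved. The work goes in short steps, Python scripts to look and compute and a tool call to move; the robot and the scene stay as the last step left them, time stands still between calls to the robot, and variables do not carry over. Pictures are saved under pics/ and viewed, at most 14 in all, crops included, and the job is handed in when it is done.

Besides the shell and the picture viewer there is one more tool, called as name([rows], argument=value, ...), one row to a line, values as JSON. play_rows: Moves the arm, as the interface text tells. Its arguments: {"type":"object","properties":{"rows":{"type":"array"},"force":{"type":"number"}},"required":["rows"]}

```bash
mkdir -p pics; python3 - <<'E'
from rig import r
import cv2,numpy as np
s=r.sense(); print({k:np.round(v,3).tolist() for k,v in s.items()})
for n in ["scene","side"]:
    f=r.grab_frame(n); cv2.imwrite(f"pics/{n}0.png",f["pixels"][:,:,::-1]); print(n,f["fx"],f["fy"],f["cx"],f["cy"],np.round(f["pose"],3).tolist())
E
```

```text
{'clock': 0.0, 'qpos': [-1.122, 0.354, 1.634, 0.0, 1.155, -0.002], 'qvel': [0.002, -0.001, -0.001, -0.0, -0.001, 0.001], 'joint_efforts': [0.001, -60.525, -34.207, -0.0, 0.009, 0.0], 'eef_pos': [272.092, -562.127, 230.552], 'tcp_rot': [-3.14, -0.0, 0.451], 'contact_force': [0.545, -0.142, -0.516], 'wrist_torque': [0.019, -0.016, 0.019], 'grasp_force': 0.0, 'opening': 0.998}
scene 400.2125218023568 400.2125218023568 249.60082455766457 193.39137216232902 [[-0.852, -0.385, 0.355, 186.371], [-0.524, 0.615, -0.59, 567.595], [0.009, -0.688, -0.725, 814.621], [0.0, 0.0, 0.0, 1.0]]
side 470.8473065117718 470.8473065117718 257.22117521050393 186.69234376050667 [[-0.97, -0.127, 0.209, 312.956], [-0.244, 0.542, -0.804, 817.048], [-0.011, -0.831, -0.556, 677.669], [0.0, 0.0, 0.0, 1.0]]
```

View pics/scene0.png

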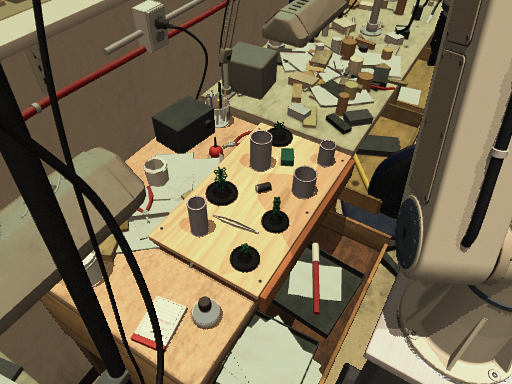

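View pics/side0.png

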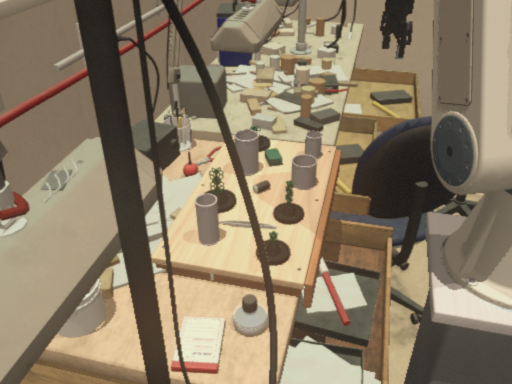

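The scene view shows four flasks: tall wide (261,150), tall narrow (197,215), short wide (305,182) and short narrow (327,153). The bases are at (222,190), (275,220), (245,258) and (280,133), and the lamp is at (207,312). Next I'll measure them with masks.

```bash
cat > h.py <<'E'
from rig import r
import cv2,numpy as np
from scipy.optimize import least_squares
def cast(f,uv,z):
    uv=np.atleast_2d(uv).astype(float)
    d=np.c_[(uv[:,0]-f["cx"])/f["fx"],(uv[:,1]-f["cy"])/f["fy"],np.ones(len(uv))]@f["pose"][:3,:3].T
    o=f["pose"][:3,3]; return o+d*((z-o[2])/d[:,2])[:,None]
def proj(f,P):
    P=np.atleast_2d(P); c=(P-f["pose"][:3,3])@f["pose"][:3,:3]
    return np.c_[c[:,0]/c[:,2]*f["fx"]+f["cx"],c[:,1]/c[:,2]*f["fy"]+f["cy"]]
def circ(p):
    g=lambda q:np.hypot(p[:,0]-q[0],p[:,1]-q[1])-q[2]
    s=least_squares(g,[*p[:,:2].mean(0),40],loss="soft_l1",f_scale=1.5); return s.x, np.abs(s.fun).mean()
E
python3 - <<'E'
from h import *
f=r.grab_frame("scene"); im=f["pixels"]; bgr=im[:,:,::-1].copy()
hsv=cv2.cvtColor(bgr,cv2.COLOR_BGR2HSV)
m=(im.max(2)<60).astype(np.uint8)
n,l,st,c=cv2.connectedComponentsWithStats(m)
for i in range(1,n):
    if st[i,4]>80 and 150<c[i,0]<350 and 110<c[i,1]<330:
        k=max(cv2.findContours((l==i).astype(np.uint8),0,1)[0],key=len)[:,0]
        print("dark",st[i].tolist(),c[i].round(), end=" ")
        hull=cv2.convexHull(k)[:,0]; 
        P=cast(f,hull,54); low=P; print(circ(P)[0].round(1))
for (u,v) in [(261,150),(197,215),(305,185),(327,153),(261,137),(197,201),(305,172),(327,145),(230,150),(240,215)]: print(u,v,im[v,u],hsv[v,u])
crop=bgr[110:340,150:370]; cv2.imwrite("pics/c0.png",cv2.resize(crop,None,fx=2.6,fy=2.6,interpolation=cv2.INTER_CUBIC))
E
```

```text
dark [152, 108, 63, 45, 1426] [185. 133.] [ 881.8 -189.8  110.1]
dark [326, 113, 47, 21, 368] [347. 122.] [ 457.2 -490.6   69. ]
dark [268, 121, 25, 26, 382] [280. 135.] [ 609.8 -300.4   43.5]
dark [192, 163, 193, 221, 4402] [308. 279.] [395.1  55.7 220.1]
dark [206, 169, 32, 37, 659] [221. 191.] [623.6 -15.   43.2]
dark [258, 182, 14, 11, 83] [265. 188.] [538.8 -91.1  20.4]
dark [262, 197, 27, 36, 554] [275. 219.] [457.1  -5.5  35.2]
dark [230, 245, 30, 27, 602] [245. 258.] [462.2 127.   34.5]
261 150 [77 67 62] [10 50 77]
197 215 [74 66 58] [15 55 74]
305 185 [72 62 58] [ 9 50 72]
327 153 [72 61 56] [ 9 57 72]
261 137 [79 71 63] [15 52 79]
197 201 [77 68 61] [13 53 77]
305 172 [75 64 59] [ 9 54 75]
327 145 [69 61 55] [13 52 69]
230 150 [210 167 116] [ 16 114 210]
240 215 [232 219 151] [ 25  89 232]
```

View pics/c0.png

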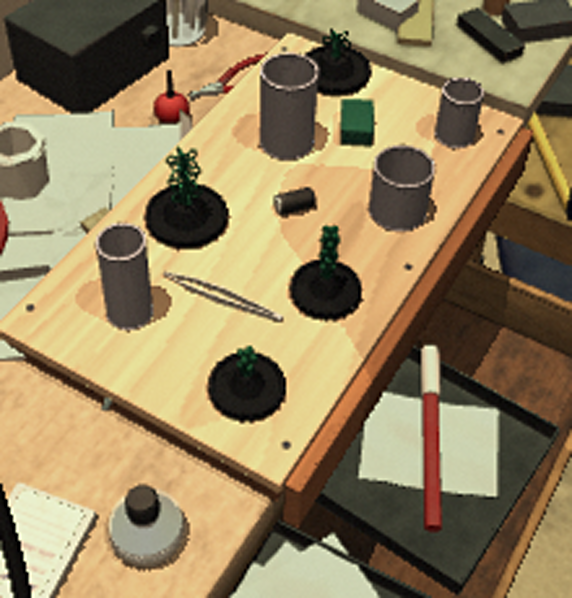

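The crop confirms which base is which: wide tall at about (624,-15), narrow tall (457,-5), narrow short (462,127) and wide short (610,-300), the last partly hidden. Next come the flasks, and I'll refine the bases using fixed radii and both views.

```bash
cat >> h.py <<'E'
def circR(p,R):
    s=least_squares(lambda q:np.hypot(p[:,0]-q[0],p[:,1]-q[1])-R,p[:,:2].mean(0),loss="soft_l1",f_scale=1); return s.x.round(1).tolist(),round(float(np.abs(s.fun).mean()),2)
def comp(m,uv):
    n,l,st,c=cv2.connectedComponentsWithStats(m.astype(np.uint8))
    u,v=np.round(uv).astype(int); w=l[max(v-4,0):v+5,max(u-4,0):u+5].ravel(); w=w[w>0]
    return l==np.bincount(w).argmax() if len(w) else None
def edges(M,top):
    cols=np.where(M.any(0))[0]
    v=[np.where(M[:,c])[0].min()-.5 if top else np.where(M[:,c])[0].max()+.5 for c in cols]
    return np.c_[cols,v]
E
python3 - <<'E'
from h import *
B={"wt":((624,-15),42.5),"ws":((610,-300),42.5),"nt":((457,-5),34.5),"ns":((462,127),34.5)}
F={"WT":((261,150),30,100),"NT":((197,215),22,100),"WS":((305,185),30,65),"NS":((327,153),22,65)}
ff=r.grab_frame("scene"); X={}
for cam in ["scene","side"]:
    f=r.grab_frame(cam); im=f["pixels"]; hsv=cv2.cvtColor(im,cv2.COLOR_RGB2HSV)
    dark=(im.max(2)<58); 
    gray=(hsv[:,:,2]<165)&(hsv[:,:,2]>=52)&(hsv[:,:,1]<85)
    for k,(p,R) in B.items():
        M=comp(dark,proj(f,[*p,54])[0])
        if M is None: print(k,"none");continue
        e=edges(M,False); print(cam,k,M.sum(),circR(cast(f,e,54),R), "free",circ(cast(f,e,54))[0].round(1).tolist())
    for k,(uv,R,h) in F.items():
        if cam=="side": uv=proj(f,[*X[k],44+h/2])[0]
        M=comp(gray,uv)
        b=circR(cast(f,edges(M,False)[3:-3],44),R); t=circR(cast(f,edges(M,True)[2:-2],44+h),R)
        print(cam,k,M.sum(),np.round(uv),"foot",b,"top",t); X.setdefault(k,t[0])
E
```

```text
scene wt 654 ([622.2, -13.9], 0.92) free [621.2, -12.4, 41.1]
scene ws 378 ([608.3, -297.0], 2.39) free [606.0, -294.5, 39.2]
scene nt 551 ([456.1, -3.5], 0.64) free [455.4, -2.1, 33.2]
scene ns 600 ([461.9, 128.2], 0.65) free [460.9, 129.7, 32.9]
scene WT 751 [261 150] foot ([567.8, -128.3], 4.59) top ([594.4, -170.3], 2.31)
scene NT 634 [197 215] foot ([604.1, 108.6], 1.19) top ([600.2, 113.1], 1.43)
scene WS 595 [305 185] foot ([450.1, -144.3], 1.23) top ([448.1, -140.8], 1.12)
scene NS 343 [327 153] foot ([447.6, -281.6], 0.64) top ([446.3, -278.1], 2.7)
wt none
ws none
nt none
ns none
side WT 63107 [247. 153.] foot ([563.0, 49.2], 467.93) top ([774.3, -1317.8], 702.22)
side NT 1184 [208. 220.] foot ([602.1, 108.4], 1.28) top ([617.0, 32.8], 24.57)
side WS 1847 [303. 172.] foot ([442.4, -155.8], 119.09) top ([456.6, -393.4], 46.57)
side NS 1847 [312. 145.] foot ([439.7, -150.6], 126.85) top ([458.1, -395.8], 52.76)
```

play_rows([
  {"dp":[0,0,0],"turn":[0,0,0.86],"fingers":0},
  {"dp":[0,0,0],"turn":[0,0,0.86],"fingers":0},
  {"dp":[0,0,0],"turn":[0,0,0.86],"fingers":0},
  {"dp":[0,0,0],"turn":[0,0,0.86],"fingers":0},
  {"dp":[0,0,0],"turn":[0,0,0.86],"fingers":0},
], force=60)

```text
clock: 0.72
eef_pos: [272.3, -562.5, 231.2]
tcp_rot: [-3.141, 0.0, -0.004]
contact_force: [0.7, 0.2, 0.6]
opening: 0.996
grasp_force: 0.0
```

play_rows([
  {"dp":[0.5,-0.8,0],"turn":[0,0,0],"fingers":0},
  {"dp":[0.5,-0.8,0],"turn":[0,0,0],"fingers":0},
  {"dp":[0.5,-0.8,0],"turn":[0,0,0],"fingers":0},
  {"dp":[0.5,-0.8,0],"turn":[0,0,0],"fingers":0},
  {"dp":[0.5,-0.8,0],"turn":[0,0,0],"fingers":0},
])

```text
clock: 1.13
eef_pos: [372.7, -401.0, 231.3]
tcp_rot: [-3.142, -0.0, -0.0]
contact_force: [-0.1, -0.6, 0.0]
opening: 1.0
grasp_force: 0.0
```

```bash
python3 - <<'E'
from h import *
s=r.sense(); print(s["clock"],s["eef_pos"].__repr__(),s["tcp_rot"])
f=r.grab_frame("wrist"); cv2.imwrite("pics/w1.png",f["pixels"][:,:,::-1]); print(np.round(f["pose"],2).tolist(),f["fx"],f["cx"],f["cy"])
a=r.grab_frame("scene");b=r.grab_frame("side")
for z in (0,100,200,300,400): print(z,cast(a,[142,190],z).round(),cast(b,[155,197],z).round())
E
```

```text
1.1333 array([ 372.71421763, -400.99684616,  231.2717336 ]) [-3.14157310e+00 -5.45136621e-05 -3.95162131e-05]
[[-0.0, -0.95, -0.31, 453.83], [-1.0, 0.0, -0.0, -400.98], [0.0, 0.31, -0.95, 374.24], [0.0, 0.0, 0.0, 1.0]] 277.41087874540375 252.57831095205748 189.7950904962412
0 [[849.  55.   0.]] [[807. -59.   0.]]
100 [[768. 118. 100.]] [[734.  70. 100.]]
200 [[686. 181. 200.]] [[661. 200. 200.]]
300 [[605. 244. 300.]] [[588. 329. 300.]]
400 [[524. 307. 400.]] [[515. 458. 400.]]
```

View pics/w1.png

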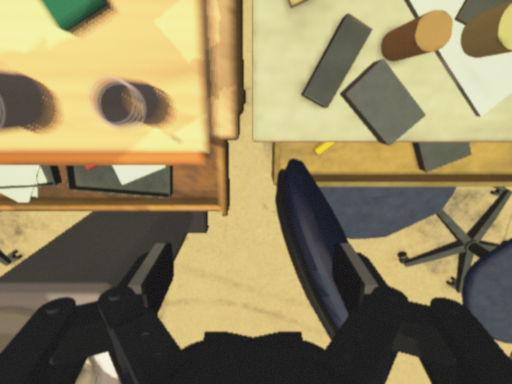

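The wrist view shows the short narrow flask at (120,102), with the image up direction along +x. I'll go above it and measure the rim there.

play_rows([
  {"dp":[0.46,-0.76,0],"turn":[0,0,0],"fingers":0},
  {"dp":[0.46,-0.76,0],"turn":[0,0,0],"fingers":0},
  {"dp":[0.46,-0.76,0],"turn":[0,0,0],"fingers":0},
  {"dp":[0.46,-0.76,0],"turn":[0,0,0],"fingers":0},
  {"dp":[0,0,0],"turn":[0,0,0],"fingers":0},
])

```text
clock: 1.7
eef_pos: [447.8, -277.7, 231.4]
tcp_rot: [-3.14, -0.001, 0.002]
contact_force: [-0.1, 0.0, 0.1]
opening: 0.999
grasp_force: 0.0
```

```bash
python3 - <<'E'
from h import *
s=r.sense(); print(s["clock"],s["eef_pos"].round(1))
f=r.grab_frame("wrist"); cv2.imwrite("pics/w2.png",f["pixels"][:,:,::-1])
im=f["pixels"]; print(proj(f,[[447,-280,109],[447,-280,44]]).round(), proj(f,[*s["eef_pos"]]).round())
for u in range(215,300,5): print(u,im[190,u],end=";")
E
```

```text
1.7 [ 447.8 -277.7  231.4]
[[255. 184.]
 [255. 169.]] [[253. 245.]]
215 [241 238 160];220 [241 238 159];225 [241 238 158];230 [205 169 106];235 [170 131  89];240 [80 71 66];245 [76 68 61];250 [79 71 64];255 [79 69 62];260 [79 72 64];265 [80 72 64];270 [80 72 67];275 [97 86 77];280 [177 135  85];285 [181 137  87];290 [180 135  85];295 [179 137  86];
```

View pics/w2.png

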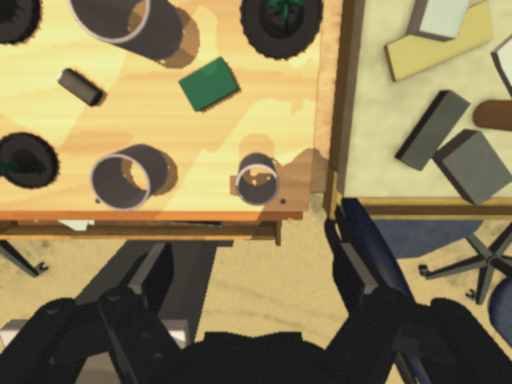

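The close view shows the short narrow flask rim centred near (258,184), with the short wide flask at (120,180). Now a fixed-radius rim fit for every flask in view.

```bash
cat >> h.py <<'E'
def rim(f,xy,R,ztop):
    im=f["pixels"]; hsv=cv2.cvtColor(im,cv2.COLOR_RGB2HSV)
    m=((hsv[:,:,1]<80)&(hsv[:,:,2]>45)&(hsv[:,:,2]<215)).astype(np.uint8)
    yy,xx=np.mgrid[:384,:512]; c=proj(f,[*xy,ztop])[0]; px=abs(proj(f,[xy[0],xy[1]+R,ztop])[0]-c).max()
    m&=((xx-c[0])**2+(yy-c[1])**2<(1.6*px)**2).astype(np.uint8)
    M=comp(m,c); e=edges(M,False); e=e[(e[:,1]>c[1]-.0*px)]
    return circR(cast(f,e,ztop),R),circ(cast(f,e,ztop))[0].round(1).tolist(),len(e)
FL={"WT":((594,-171),30,144),"NT":((602,110),22,144),"WS":((449,-142),30,109),"NS":((447,-280),22,109)}
E
python3 - <<'E'
from h import *
f=r.grab_frame("wrist")
for k in ("NS","WS"): print(k,rim(f,*FL[k]))
im=f["pixels"]; d=im.max(2)<58
for k,p,R in (("nt",(456,-4),34.5),("ws",(608,-297),42.5),("wt",(622,-14),42.5)):
    uv=proj(f,[*p,54])[0]
    print(k,uv.round())
    if not(0<uv[0]<511 and 0<uv[1]<383): continue
    M=comp(d,uv); e=edges(M,False); P=cast(f,e,56); print(circR(P,R),circ(P)[0].round(1))
E
```

```text
NS (([446.9, -281.8], 0.2), [446.7, -281.8, 21.8], 44)
WS (([448.5, -145.5], 1.77), [455.6, -146.0, 36.3], 74)
nt [ 18. 162.]
([460.7, -11.5], 0.67) [465.3 -11.7  38.6]
ws [270.  14.]
([612.2, -304.9], 0.91) [ 608.4 -305.3   39.2]
wt [-16.  -3.]
```

play_rows([
  {"dp":[0,0.1,0.6],"turn":[0,0,0],"fingers":0},
  {"dp":[0,0,0.9],"turn":[0,0,0],"fingers":0},
  {"dp":[0,0,0.9],"turn":[0,0,0],"fingers":0},
  {"dp":[0,0,0.9],"turn":[0,0,0],"fingers":0},
  {"dp":[0,0,0.6],"turn":[0,0,0],"fingers":0},
])

```text
clock: 2.22
eef_pos: [443.8, -286.0, 72.4]
tcp_rot: [-3.141, 0.002, -0.001]
contact_force: [-0.0, -0.5, -0.5]
opening: 1.005
grasp_force: 0.0
```

play_rows([
  {"dp":[0,0,0],"turn":[0,0,0],"fingers":1},
  {"dp":[0,0,0],"turn":[0,0,0],"fingers":1},
  {"dp":[0,0,0],"turn":[0,0,0],"fingers":1},
  {"dp":[0,0,0],"turn":[0,0,0],"fingers":1},
  {"dp":[0,0,0],"turn":[0,0,0],"fingers":1},
])

```text
clock: 2.63
eef_pos: [447.0, -286.2, 77.4]
tcp_rot: [3.139, -0.003, 0.0]
contact_force: [-1.0, -1.0, 3.8]
opening: 0.497
grasp_force: 61.1
```

play_rows([
  {"dp":[0,0,-0.4],"turn":[0,0,0],"fingers":1},
  {"dp":[0,0,-0.9],"turn":[0,0,0],"fingers":1},
  {"dp":[0,0,-0.9],"turn":[0,0,0],"fingers":1},
  {"dp":[0,0,-0.9],"turn":[0,0,0],"fingers":1},
  {"dp":[-0.1,-0.4,-0.2],"turn":[0,0,0],"fingers":1},
])

```text
clock: 3.05
eef_pos: [445.4, -272.4, 214.6]
tcp_rot: [3.135, -0.01, -0.0]
contact_force: [1.9, -0.4, -1.2]
opening: 0.489
grasp_force: 61.3
```

play_rows([
  {"dp":[-0.14,-0.9,0],"turn":[0,0,0],"fingers":1},
  {"dp":[-0.14,-0.9,0],"turn":[0,0,0],"fingers":1},
  {"dp":[-0.14,-0.9,0],"turn":[0,0,0],"fingers":1},
  {"dp":[-0.14,-0.9,0],"turn":[0,0,0],"fingers":1},
  {"dp":[-0.14,-0.9,0],"turn":[0,0,0],"fingers":1},
])

```text
clock: 3.47
eef_pos: [413.4, -87.6, 208.6]
tcp_rot: [3.141, -0.003, -0.0]
contact_force: [0.4, 0.8, -0.9]
opening: 0.495
grasp_force: 61.2
```

play_rows([
  {"dp":[-0.14,-0.9,0],"turn":[0,0,0],"fingers":1},
  {"dp":[-0.14,-0.9,0],"turn":[0,0,0],"fingers":1},
  {"dp":[-0.14,-0.9,0],"turn":[0,0,0],"fingers":1},
  {"dp":[-0.14,-0.9,0],"turn":[0,0,0],"fingers":1},
  {"dp":[-0.14,-0.9,0],"turn":[0,0,0],"fingers":1},
])

```text
clock: 3.88
eef_pos: [385.4, 92.7, 208.7]
tcp_rot: [-3.141, -0.003, 0.0]
contact_force: [0.7, -0.5, -1.2]
opening: 0.489
grasp_force: 61.2
```

play_rows([
  {"dp":[0,-0.9,0],"turn":[0,0,0],"fingers":1},
  {"dp":[0,0,0],"turn":[0,0,0],"fingers":1},
  {"dp":[0,0,0],"turn":[0,0,0],"fingers":1},
])

```text
clock: 4.13
eef_pos: [385.7, 128.8, 208.4]
tcp_rot: [-3.141, -0.002, 0.005]
contact_force: [0.3, -0.3, -1.8]
opening: 0.487
grasp_force: 61.5
```

```bash
python3 - <<'E'
from h import *
for i in range(3):
    s=r.sense(); f=r.grab_frame("wrist"); print(s["clock"],s["eef_pos"].round(1),s["opening"],f["pose"][:3,3].round(1))
cv2.imwrite("pics/w3.png",f["pixels"][:,:,::-1])
E
```

```text
4.1333 [385.7 128.8 208.4] 0.48672699406596515 [466.5 129.2 351.5]
4.1833 [385.6 127.6 208.2] 0.4907475386150077 [466.5 127.9 351.2]
4.2333 [385.6 126.8 207.9] 0.49019198384662516 [466.6 127.  350.9]
```

View pics/w3.png

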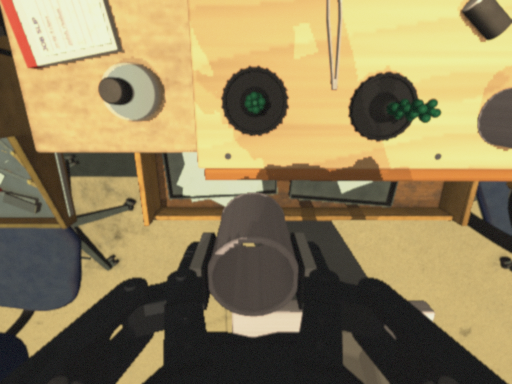

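The wrist view shows the narrow short base clearly at (255,101) and the held flask's foot end at about (255,200). I'll measure both and get the shift.

```bash
cat >> h.py <<'E'
def base(f,xy,R,zs=55):
    uv=proj(f,[*xy,zs])[0]; M=comp(f["pixels"].max(2)<50,uv)
    M=cv2.morphologyEx(M.astype(np.uint8),cv2.MORPH_OPEN,np.ones((5,5)))
    k=max(cv2.findContours(M,0,1)[0],key=len)[:,0]; P=cast(f,k,zs); return circR(P,R),circ(P)[0].round(1).tolist()
def foot(f,tcp,R,dz):
    z=tcp[2]+dz; c=proj(f,[tcp[0],tcp[1],z])[0]; im=f["pixels"]; hsv=cv2.cvtColor(im,cv2.COLOR_RGB2HSV)
    px=abs(proj(f,[tcp[0],tcp[1]+R,z])[0]-c).max()
    m=(hsv[:,:,1]<85)&(hsv[:,:,2]>48)&(hsv[:,:,2]<130)
    yy,xx=np.mgrid[:384,:512]; m&=(abs(xx-c[0])<1.3*px)&(yy>c[1]-1.7*px)&(yy<c[1]+2*px)
    M=cv2.morphologyEx(comp(m,c).astype(np.uint8),cv2.MORPH_OPEN,np.ones((5,5))); e=edges(M>0,True); e=e[e[:,1]<c[1]]
    P=cast(f,e,z); return circR(P,R),circ(P)[0].round(1).tolist(),len(e),c.round()
E
python3 - <<'E'
from h import *
s=r.sense(); f=r.grab_frame("wrist"); t=s["eef_pos"]; print(t.round(1))
print(base(f,(462,128),34.5)); print(base(f,(456,-4),34.5))
print(foot(f,t,22,-31.3))
E
```

```text
[385.6 126.3 207.7]Traceback (most recent call last):
  File "<stdin>", line 3, in <module>
  File "h.py", line 34, in base
    M=cv2.morphologyEx(M.astype(np.uint8),cv2.MORPH_OPEN,np.ones((5,5)))
                       ^^^^^^^^
AttributeError: 'NoneType' object has no attribute 'astype'
```

```bash
sed -i 's/max(v-4,0):v+5,max(u-4,0):u+5/max(v-14,0):v+15,max(u-14,0):u+15/; s/max(2)<50,uv/max(2)<60,uv/' h.py
python3 - <<'E'
from h import *
s=r.sense(); f=r.grab_frame("wrist"); t=s["eef_pos"]; print(t.round(1))
print(foot(f,t,22,-31.3))
print(base(f,(462,128),34.5)); print(base(f,(456,-4),34.5))
E
```

```text
[385.7 126.1 207.6]
(([386.0, 124.2], 2.63), [385.2, 124.2, 22.9], 74, array([253., 222.]))
(([461.1, 125.3], 2.97), [462.9, 124.9, 31.4])
(([457.7, -6.5], 2.36), [457.7, -6.0, 32.2])
```

play_rows([
  {"dp":[0.7,-0.02,0],"turn":[0,0,0],"fingers":1},
  {"dp":[0.7,0,0],"turn":[0,0,0],"fingers":1},
  {"dp":[0.5,0,0],"turn":[0,0,0],"fingers":1},
  {"dp":[0,0,0],"turn":[0,0,0],"fingers":1},
  {"dp":[0,0,0],"turn":[0,0,0],"fingers":1},
])

```text
clock: 4.8
eef_pos: [462.1, 126.7, 207.0]
tcp_rot: [3.141, 0.001, -0.002]
contact_force: [-0.3, 0.5, -1.4]
opening: 0.492
grasp_force: 61.5
```

play_rows([
  {"dp":[0,0,0.4],"turn":[0,0,0],"fingers":1},
  {"dp":[0,0,0.4],"turn":[0,0,0],"fingers":1},
  {"dp":[0,0,0.4],"turn":[0,0,0],"fingers":1},
  {"dp":[0,0,0.4],"turn":[0,0,0],"fingers":1},
  {"dp":[0,0,0.2],"turn":[0,0,0],"fingers":1},
])

```text
clock: 5.22
eef_pos: [459.5, 126.9, 133.7]
tcp_rot: [3.141, 0.003, -0.0]
contact_force: [0.2, -0.3, -1.4]
opening: 0.488
grasp_force: 61.5
```

```bash
python3 - <<'E'
from h import *
s=r.sense(); t=s["eef_pos"]; print(t.round(1),s["contact_force"].round(1),s["tcp_rot"].round(3))
f=r.grab_frame("scene"); cv2.imwrite("pics/s1.png",cv2.resize(f["pixels"][180:330,150:350,::-1],None,fx=3,fy=3))
E
```

```text
[459.5 126.9 133.7] [ 0.2 -0.3 -1.4] [ 3.141e+00  3.000e-03 -0.000e+00]
```

View pics/s1.png

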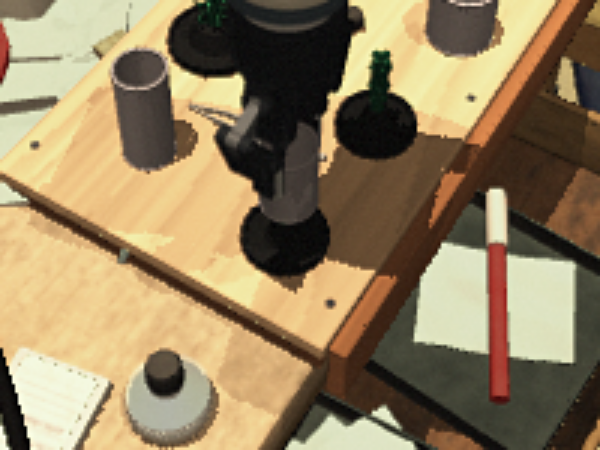

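The flask sits centred over the short narrow tree, with its foot at the tree tip around crop pixel (287,215). Lowering now.

play_rows([
  {"dp":[0,0,0.2],"turn":[0,0,0],"fingers":1},
  {"dp":[0,0,0.2],"turn":[0,0,0],"fingers":1},
  {"dp":[0,0,0.2],"turn":[0,0,0],"fingers":1},
  {"dp":[0,0,0.2],"turn":[0,0,0],"fingers":1},
  {"dp":[0,0,0.2],"turn":[0,0,0],"fingers":1},
])

```text
clock: 5.68
eef_pos: [461.7, 128.0, 94.8]
tcp_rot: [-3.141, -0.0, 0.0]
contact_force: [-0.1, -0.7, -1.5]
opening: 0.49
grasp_force: 61.4
```

play_rows([
  {"dp":[0,0,0.06],"turn":[0,0,0],"fingers":1},
  {"dp":[0,0,0.06],"turn":[0,0,0],"fingers":1},
  {"dp":[0,0,0.04],"turn":[0,0,0],"fingers":1},
  {"dp":[0,0,0],"turn":[0,0,0],"fingers":1},
  {"dp":[0,0,0],"turn":[0,0,0],"fingers":1},
])

```text
clock: 6.1
eef_pos: [461.7, 128.0, 89.0]
tcp_rot: [-3.142, -0.0, 0.001]
contact_force: [-0.0, 0.2, -1.6]
opening: 0.493
grasp_force: 61.4
```

play_rows([
  {"dp":[0,0,0.05],"turn":[0,0,0],"fingers":1},
  {"dp":[0,0,0.05],"turn":[0,0,0],"fingers":1},
  {"dp":[0,0,0.04],"turn":[0,0,0],"fingers":1},
  {"dp":[0,0,0.03],"turn":[0,0,0],"fingers":1},
  {"dp":[0,0,0],"turn":[0,0,0],"fingers":1},
])

```text
clock: 6.52
eef_pos: [462.3, 128.1, 85.1]
tcp_rot: [-3.141, -0.001, 0.001]
contact_force: [-12.5, -3.2, 45.8]
opening: 0.493
grasp_force: 66.4
```

play_rows([
  {"dp":[0,0,-0.04],"turn":[0,0,0],"fingers":1},
  {"dp":[0,0,0],"turn":[0,0,0],"fingers":0},
  {"dp":[0,0,0],"turn":[0,0,0],"fingers":0},
  {"dp":[0,0,0],"turn":[0,0,0],"fingers":0},
  {"dp":[0,0,0],"turn":[0,0,0],"fingers":0},
])

```text
clock: 6.93
eef_pos: [461.5, 127.9, 83.4]
tcp_rot: [3.142, 0.0, 0.0]
contact_force: [0.3, 0.5, 0.4]
opening: 0.997
grasp_force: 0.0
```

play_rows([
  {"dp":[0,0,0],"turn":[0,0,0],"fingers":0},
  {"dp":[0,0,-0.5],"turn":[0,0,0],"fingers":0},
  {"dp":[0,0,-0.9],"turn":[0,0,0],"fingers":0},
  {"dp":[0,0,-0.9],"turn":[0,0,0],"fingers":0},
  {"dp":[0,0,-0.9],"turn":[0,0,0],"fingers":0},
])

```text
clock: 7.35
eef_pos: [461.0, 127.8, 212.7]
tcp_rot: [3.141, 0.001, 0.0]
contact_force: [1.3, 0.4, -0.2]
opening: 0.999
grasp_force: 0.0
```

play_rows([
  {"dp":[0,0,-0.9],"turn":[0,0,0],"fingers":0},
  {"dp":[0,0,0],"turn":[0,0,0],"fingers":0},
  {"dp":[0,0,0],"turn":[0,0,0],"fingers":0},
  {"dp":[0,0,0],"turn":[0,0,0],"fingers":0},
])

```text
clock: 7.68
eef_pos: [461.2, 127.8, 247.1]
tcp_rot: [3.141, 0.001, 0.001]
contact_force: [-0.0, 0.6, -0.1]
opening: 1.001
grasp_force: 0.0
```

```bash
python3 - <<'E'
from h import *
s=r.sense(); t=s["eef_pos"]; print(t.round(1),s["contact_force"].round(1))
f=r.grab_frame("wrist"); cv2.imwrite("pics/w4.png",f["pixels"][:,:,::-1])
for z in (113,115,117,119,121,123): print(z,rim(f,(462,126),22,z))
g=r.grab_frame("scene"); 
for k in ("NT","WS"): print(k,rim(f,*FL[k]) if 0<proj(f,[*FL[k][0],FL[k][2]])[0,0]<511 else 0)
E
```

```text
[461.2 127.8 247.1] [-0.   0.6 -0.1]
113 (([461.1, 128.0], 0.25), [461.6, 128.0, 22.4], 43)
115 (([461.9, 128.0], 0.24), [462.2, 128.0, 22.3], 43)
117 (([462.7, 128.0], 0.23), [462.8, 128.0, 22.1], 43)
119 (([463.4, 128.0], 0.22), [463.4, 128.0, 22.0], 43)
121 (([464.2, 128.0], 0.23), [464.0, 128.0, 21.8], 43)
123 (([465.0, 128.0], 0.23), [464.5, 128.0, 21.6], 43)
NT (([593.1, 113.7], 1.36), [591.2, 113.1, 20.3], 56)
WS (([448.2, -137.0], 2.57), [493.9, -150.1, 75.1], 51)
```

View pics/w4.png

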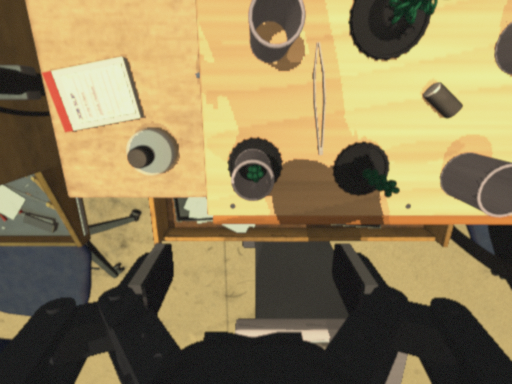

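The short narrow flask is on its base at (254,172). Its rim fit gives z≈118 and (462.7,128), so it is seated and upright. Next is the tall narrow flask.

play_rows([
  {"dp":[0.85,0.1,0],"turn":[0,0,0],"fingers":0},
  {"dp":[0.85,0.1,0],"turn":[0,0,0],"fingers":0},
  {"dp":[0.85,0.1,0],"turn":[0,0,0],"fingers":0},
  {"dp":[0.85,0.1,0],"turn":[0,0,0],"fingers":0},
  {"dp":[0,0,0],"turn":[0,0,0],"fingers":0},
])

```text
clock: 8.2
eef_pos: [602.0, 111.2, 245.4]
tcp_rot: [3.141, -0.0, -0.0]
contact_force: [-1.5, -0.6, 0.2]
opening: 0.997
grasp_force: 0.0
```

play_rows([
  {"dp":[0,0,0],"turn":[0,0,0],"fingers":0},
  {"dp":[0,0,0],"turn":[0,0,0],"fingers":0},
  {"dp":[0,0,0],"turn":[0,0,0],"fingers":0},
])

```text
clock: 8.45
eef_pos: [596.1, 112.0, 246.7]
tcp_rot: [3.141, 0.002, 0.001]
contact_force: [0.3, -0.1, 0.1]
opening: 1.001
grasp_force: 0.0
```

```bash
python3 - <<'E'
from h import *
s=r.sense(); t=s["eef_pos"]; print(t.round(1),s["contact_force"].round(1))
f=r.grab_frame("wrist"); print(proj(f,[600,112,144]).round(),rim(f,(600,112),22,144))
print(base(f,(622,-14),42.5))
E
```

```text
[596.1 112.  246.7] [ 0.3 -0.1  0.1]
[[253. 185.]] (([604.0, 109.4], 0.3), [604.1, 109.4, 22.1], 47)
(([627.9, -9.2], 8.01), [626.9, -12.3, 36.9])
```

play_rows([
  {"dp":[0.19,0.06,0.2],"turn":[0,0,0],"fingers":0},
  {"dp":[0,0,0.8],"turn":[0,0,0],"fingers":0},
  {"dp":[0,0,0.9],"turn":[0,0,0],"fingers":0},
  {"dp":[0,0,0.9],"turn":[0,0,0],"fingers":0},
  {"dp":[0,0,0.7],"turn":[0,0,0],"fingers":0},
])

```text
clock: 8.92
eef_pos: [604.0, 109.4, 105.1]
tcp_rot: [3.141, 0.001, 0.001]
contact_force: [-0.5, 0.0, -0.6]
opening: 0.997
grasp_force: 0.0
```

play_rows([
  {"dp":[0,0,0],"turn":[0,0,0],"fingers":0},
  {"dp":[0,0,0],"turn":[0,0,0],"fingers":0},
  {"dp":[0,0,0],"turn":[0,0,0],"fingers":1},
  {"dp":[0,0,0],"turn":[0,0,0],"fingers":1},
  {"dp":[0,0,0],"turn":[0,0,0],"fingers":1},
])

```text
clock: 9.33
eef_pos: [606.6, 109.8, 109.9]
tcp_rot: [-3.141, -0.003, 0.001]
contact_force: [-0.1, -0.6, 0.7]
opening: 0.609
grasp_force: 0.0
```

play_rows([
  {"dp":[0,0,0],"turn":[0,0,0],"fingers":1},
  {"dp":[0,0,0],"turn":[0,0,0],"fingers":1},
  {"dp":[0,0,0],"turn":[0,0,0],"fingers":1},
])

```text
clock: 9.58
eef_pos: [606.4, 109.8, 109.8]
tcp_rot: [-3.141, -0.003, 0.001]
contact_force: [-0.8, -1.5, 7.6]
opening: 0.494
grasp_force: 59.9
```

play_rows([
  {"dp":[0,0,-0.3],"turn":[0,0,0],"fingers":1},
  {"dp":[0,0,-0.9],"turn":[0,0,0],"fingers":1},
  {"dp":[0,0,-0.9],"turn":[0,0,0],"fingers":1},
  {"dp":[0,0,-0.9],"turn":[0,0,0],"fingers":1},
  {"dp":[-0.4,0.2,-0.2],"turn":[0,0,0],"fingers":1},
])

```text
clock: 10.0
eef_pos: [594.0, 103.0, 243.3]
tcp_rot: [-3.139, -0.011, 0.001]
contact_force: [0.6, 1.0, -1.8]
opening: 0.494
grasp_force: 61.9
```

play_rows([
  {"dp":[-0.85,0.43,0],"turn":[0,0,0],"fingers":1},
  {"dp":[-0.85,0.43,0],"turn":[0,0,0],"fingers":1},
  {"dp":[-0.85,0.43,0],"turn":[0,0,0],"fingers":1},
  {"dp":[-0.85,0.43,0],"turn":[0,0,0],"fingers":1},
  {"dp":[-0.85,0.43,0],"turn":[0,0,0],"fingers":1},
])

```text
clock: 10.42
eef_pos: [417.4, 15.0, 236.4]
tcp_rot: [3.142, -0.001, 0.001]
contact_force: [0.5, -0.8, -1.7]
opening: 0.491
grasp_force: 61.7
```

play_rows([
  {"dp":[-0.9,0.55,0],"turn":[0,0,0],"fingers":1},
  {"dp":[0,0,0],"turn":[0,0,0],"fingers":1},
  {"dp":[0,0,0],"turn":[0,0,0],"fingers":1},
  {"dp":[0,0,0],"turn":[0,0,0],"fingers":1},
  {"dp":[0,0,0],"turn":[0,0,0],"fingers":1},
])

```text
clock: 10.83
eef_pos: [384.8, -6.0, 236.5]
tcp_rot: [-3.141, -0.002, 0.001]
contact_force: [0.8, 0.4, -2.0]
opening: 0.493
grasp_force: 61.9
```

```bash
python3 - <<'E'
from h import *
s=r.sense(); f=r.grab_frame("wrist"); t=s["eef_pos"]; print(t.round(1))
print(foot(f,t,22,-65.8))
print(base(f,(457.5,-6),34.5))
cv2.imwrite("pics/w5.png",f["pixels"][:,:,::-1])
E
```

```text
[384.8  -6.  236.5]
(([389.4, -10.3], 1.45), [387.0, -10.5, 24.2], 63, array([253., 204.]))
(([455.9, -8.5], 3.21), [457.7, -8.1, 31.2])
```

View pics/w5.png

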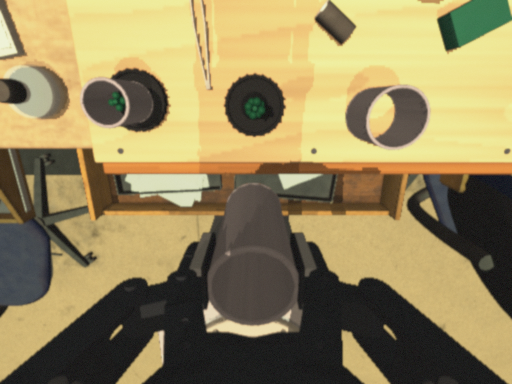

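```bash
python3 - <<'E'
from h import *
t=r.sense()["eef_pos"]; f=r.grab_frame("wrist"); z=t[2]-65.8; im=f["pixels"]; print(t.round(1), z)
print("col252",[int(im[v,252].max()) for v in range(176,196)])
for v in (200,215): print(v,[int(im[v,u].max()) for u in range(214,230)],[int(im[v,u].max()) for u in range(276,294)])
for v in (183,185,187): print(v,cast(f,[252.5,v],z).round(1))
print(base(f,(457.5,-6),34.5))
E
```

```text
[384.7  -5.9 236.2] 170.3749380824067
col252 [84, 88, 87, 85, 86, 85, 97, 125, 118, 98, 90, 90, 90, 90, 88, 90, 90, 89, 89, 88]
200 [98, 100, 100, 104, 108, 113, 114, 117, 118, 119, 121, 120, 122, 130, 120, 102] [77, 78, 83, 100, 120, 124, 121, 121, 119, 113, 112, 105, 80, 65, 61, 59, 57, 63]
215 [155, 132, 121, 121, 124, 128, 132, 131, 129, 116, 92, 89, 95, 96, 95, 97] [76, 77, 75, 77, 76, 79, 96, 116, 122, 122, 120, 111, 113, 153, 171, 173, 173, 172]
183 [[402.3  -5.9 170.4]]
185 [[400.6  -5.9 170.4]]
187 [[399.   -5.9 170.4]]
(([455.8, -7.4], 3.22), [457.7, -8.1, 31.2])
```

play_rows([
  {"dp":[0.7,0.04,0],"turn":[0,0,0],"fingers":1},
  {"dp":[0.7,0,0],"turn":[0,0,0],"fingers":1},
  {"dp":[0.5,0,0],"turn":[0,0,0],"fingers":1},
  {"dp":[0,0,0],"turn":[0,0,0],"fingers":1},
  {"dp":[0,0,0],"turn":[0,0,0],"fingers":1},
])

```text
clock: 11.35
eef_pos: [460.4, -7.4, 235.0]
tcp_rot: [-3.142, 0.002, 0.001]
contact_force: [0.3, -0.2, -2.9]
opening: 0.489
grasp_force: 62.0
```

play_rows([
  {"dp":[0,0,0.3],"turn":[0,0,0],"fingers":1},
  {"dp":[0,0,0.3],"turn":[0,0,0],"fingers":1},
  {"dp":[0,0,0.3],"turn":[0,0,0],"fingers":1},
  {"dp":[0,0,0.3],"turn":[0,0,0],"fingers":1},
  {"dp":[0,0,0],"turn":[0,0,0],"fingers":1},
])

```text
clock: 11.77
eef_pos: [457.2, -7.5, 185.6]
tcp_rot: [-3.141, 0.005, 0.001]
contact_force: [-0.6, 1.2, -1.8]
opening: 0.489
grasp_force: 61.9
```

```bash
python3 - <<'E'
from h import *
s=r.sense(); t=s["eef_pos"]; print(t.round(1),s["contact_force"].round(1))
A=[cv2.resize(f["pixels"][v:v+130,u:u+130,::-1],None,fx=3,fy=3) for f,u,v in ((r.grab_frame("scene"),200,150),(r.grab_frame("side"),220,130))]
cv2.imwrite("pics/s2.png",np.hstack(A))
E
```

```text
[457.2  -7.5 185.6] [-0.6  1.2 -1.8]
```

View pics/s2.png

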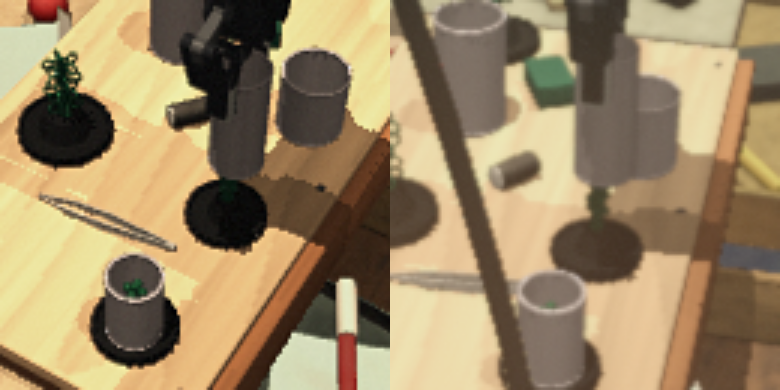

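The tall narrow flask is above its tree, foot near the tree tip, and looks a few mm off. I'll check that against the vertical line through the base centre.

```bash
python3 - <<'E'
from h import *
t=r.sense()["eef_pos"]; z=t[2]-65.8
for n,u0,v0 in (("scene",200,150),("side",220,130)):
    f=r.grab_frame(n); im=f["pixels"]; hsv=cv2.cvtColor(im,cv2.COLOR_RGB2HSV)
    P=proj(f,[[457,-8,54],[457,-8,z],[457,-18,z],[467,-8,z]]); print(n,P.round(1).tolist())
    # flask silhouette columns just above foot
    v=int(P[1,1]-6); print("row",v,[f"{u}:{hsv[v,u,1]},{hsv[v,u,2]}" for u in range(int(P[1,0])-18,int(P[1,0])+20,1)])
    M=comp((im.max(2)<60),P[0]); k=np.argwhere(M); e=edges(M,False); e=e[3:-3]; print("base",circR(cast(f,e,52),34.5))
E
```

```text
scene [[275.5, 219.9], [277.2, 201.4], [279.2, 198.8], [273.4, 199.8]]
row 195 ['259:120,233', '260:120,231', '261:118,233', '262:94,236', '263:90,238', '264:87,238', '265:84,238', '266:83,238', '267:85,240', '268:81,251', '269:79,100', '270:41,69', '271:58,57', '272:57,58', '273:51,60', '274:61,63', '275:55,65', '276:55,65', '277:49,68', '278:46,66', '279:45,63', '280:49,63', '281:53,63', '282:47,65', '283:57,63', '284:59,61', '285:45,57', '286:45,57', '287:33,39', '288:119,203', '289:105,241', '290:89,239', '291:81,239', '292:103,244', '293:115,251', '294:108,106', '295:43,59', '296:44,58']
base ([455.8, -4.8], 0.72)
side [[288.3, 210.8], [289.1, 185.2], [290.0, 182.7], [284.5, 184.6]]
row 179 ['271:67,236', '272:66,237', '273:66,236', '274:66,236', '275:64,236', '276:64,236', '277:65,237', '278:66,236', '279:68,228', '280:70,196', '281:66,135', '282:53,124', '283:52,127', '284:56,122', '285:57,111', '286:59,112', '287:56,114', '288:58,115', '289:53,115', '290:56,114', '291:55,115', '292:54,114', '293:55,115', '294:56,113', '295:57,112', '296:57,111', '297:58,110', '298:60,107', '299:57,107', '300:60,107', '301:58,106', '302:57,112', '303:56,114', '304:53,115', '305:53,115', '306:54,117', '307:54,117', '308:54,118']Traceback (most recent call last):
  File "<stdin>", line 8, in <module>
  File "h.py", line 21, in edges
    cols=np.where(M.any(0))[0]
                  ^^^^^
AttributeError: 'NoneType' object has no attribute 'any'
```

play_rows([
  {"dp":[0.07,0,0],"turn":[0,0,0],"fingers":1},
  {"dp":[0,0,0.3],"turn":[0,0,0],"fingers":1},
  {"dp":[0,0,0.3],"turn":[0,0,0],"fingers":1},
  {"dp":[0,0,0.3],"turn":[0,0,0],"fingers":1},
  {"dp":[0,0,0],"turn":[0,0,0],"fingers":1},
])

```text
clock: 12.38
eef_pos: [461.7, -7.8, 150.5]
tcp_rot: [-3.142, 0.002, 0.001]
contact_force: [-1.0, -0.2, -2.7]
opening: 0.494
grasp_force: 61.9
```

play_rows([
  {"dp":[0,0,0.15],"turn":[0,0,0],"fingers":1},
  {"dp":[0,0,0.15],"turn":[0,0,0],"fingers":1},
  {"dp":[0,0,0.1],"turn":[0,0,0],"fingers":1},
  {"dp":[0,0,0],"turn":[0,0,0],"fingers":1},
  {"dp":[0,0,0],"turn":[0,0,0],"fingers":1},
])

```text
clock: 12.8
eef_pos: [462.4, -7.8, 135.7]
tcp_rot: [-3.142, 0.0, 0.0]
contact_force: [0.7, -0.2, -2.1]
opening: 0.491
grasp_force: 61.9
```

play_rows([
  {"dp":[0,0,0.1],"turn":[0,0,0],"fingers":1},
  {"dp":[0,0,0.1],"turn":[0,0,0],"fingers":1},
  {"dp":[0,0,0.1],"turn":[0,0,0],"fingers":1},
  {"dp":[0,0,0],"turn":[0,0,0],"fingers":1},
  {"dp":[0,0,0],"turn":[0,0,0],"fingers":1},
])

```text
clock: 13.22
eef_pos: [462.2, -7.8, 123.4]
tcp_rot: [-3.142, 0.001, 0.0]
contact_force: [-0.4, 0.0, -1.3]
opening: 0.493
grasp_force: 61.9
```

play_rows([
  {"dp":[0,0,0.05],"turn":[0,0,0],"fingers":1},
  {"dp":[0,0,0.05],"turn":[0,0,0],"fingers":1},
  {"dp":[0,0,0.03],"turn":[0,0,0],"fingers":1},
  {"dp":[0,0,0],"turn":[0,0,0],"fingers":1},
])

```text
clock: 13.55
eef_pos: [462.3, -7.8, 118.2]
tcp_rot: [-3.142, 0.0, 0.001]
contact_force: [0.1, -0.2, -2.3]
opening: 0.493
grasp_force: 61.9
```

play_rows([
  {"dp":[0,0,0.03],"turn":[0,0,0],"fingers":1},
  {"dp":[0,0,0.03],"turn":[0,0,0],"fingers":1},
  {"dp":[0,0,0],"turn":[0,0,0],"fingers":1},
  {"dp":[0,0,0],"turn":[0,0,0],"fingers":1},
])

```text
clock: 13.88
eef_pos: [463.0, -7.9, 117.7]
tcp_rot: [3.141, -0.001, 0.001]
contact_force: [-6.3, -1.1, 21.4]
opening: 0.493
grasp_force: 64.6
```

Contact came at the expected height for a seated flask. Releasing and rising.

play_rows([
  {"dp":[0,0,0],"turn":[0,0,0],"fingers":0},
  {"dp":[0,0,0],"turn":[0,0,0],"fingers":0},
  {"dp":[0,0,0],"turn":[0,0,0],"fingers":0},
  {"dp":[0,0,0],"turn":[0,0,0],"fingers":0},
  {"dp":[0,0,0],"turn":[0,0,0],"fingers":0},
])

```text
clock: 14.3
eef_pos: [462.5, -7.8, 116.0]
tcp_rot: [-3.142, 0.0, 0.0]
contact_force: [-0.3, 0.4, -0.0]
opening: 0.996
grasp_force: 0.0
```

play_rows([
  {"dp":[0,0,-0.4],"turn":[0,0,0],"fingers":0},
  {"dp":[0,0,-0.9],"turn":[0,0,0],"fingers":0},
  {"dp":[0,0,-0.9],"turn":[0,0,0],"fingers":0},
  {"dp":[0,0,-0.9],"turn":[0,0,0],"fingers":0},
  {"dp":[0,0,-0.2],"turn":[0,0,0],"fingers":0},
])

```text
clock: 14.72
eef_pos: [465.1, -7.8, 253.4]
tcp_rot: [3.141, -0.007, 0.0]
contact_force: [1.2, -0.0, 0.7]
opening: 1.002
grasp_force: 0.0
```

play_rows([
  {"dp":[-0.1,0.8,0],"turn":[0,0,0],"fingers":0},
  {"dp":[-0.1,0.8,0],"turn":[0,0,0],"fingers":0},
  {"dp":[-0.1,0.8,0],"turn":[0,0,0],"fingers":0},
  {"dp":[0,0.8,0],"turn":[0,0,0],"fingers":0},
  {"dp":[0,0.2,0],"turn":[0,0,0],"fingers":0},
])

```text
clock: 15.13
eef_pos: [450.3, -147.1, 247.9]
tcp_rot: [3.14, -0.0, -0.001]
contact_force: [-0.0, 0.4, -0.2]
opening: 1.001
grasp_force: 0.0
```

play_rows([
  {"dp":[0,0,0],"turn":[0,0,0],"fingers":0},
  {"dp":[0,0,0],"turn":[0,0,0],"fingers":0},
  {"dp":[0,0,0],"turn":[0,0,0],"fingers":0},
  {"dp":[0,0,0],"turn":[0,0,0],"fingers":0},
])

```text
clock: 15.47
eef_pos: [450.5, -142.7, 247.9]
tcp_rot: [-3.141, 0.0, 0.002]
contact_force: [-0.1, -0.1, -1.0]
opening: 1.001
grasp_force: 0.0
```

```bash
python3 - <<'E'
from h import *
s=r.sense(); t=s["eef_pos"]; print(t.round(1),s["contact_force"].round(1))
f=r.grab_frame("wrist"); print(rim(f,(449,-143),30,109)); 
for z in (148,152,156): print(z,rim(f,(458,-7),22,z))
cv2.imwrite("pics/w6.png",f["pixels"][:,:,::-1])
E
```

```text
[ 450.5 -142.7  247.9] [-0.1 -0.1 -1. ]
(([449.2, -143.9], 0.34), [448.3, -143.9, 29.2], 56)
148 (([458.7, -8.5], 1.67), [464.9, -9.2, 27.4], 62)
152 (([460.3, -10.7], 1.43), [466.0, -11.1, 27.0], 60)
156 (([461.9, -12.8], 1.06), [465.9, -13.1, 25.4], 58)
```

View pics/w6.png

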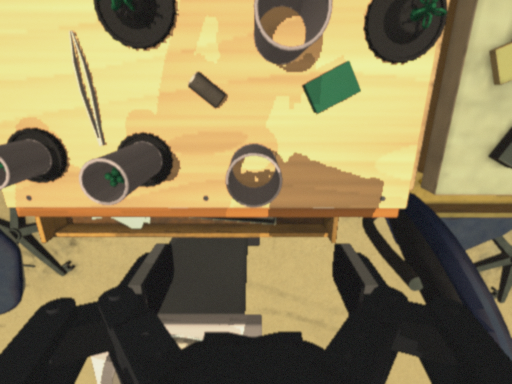

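The view shows the short wide flask rim at (254,176), the wide short base at (405,22) and the tall narrow flask standing on its base at (125,170). Gripping the short wide flask now.

play_rows([
  {"dp":[-0.03,0.03,0.5],"turn":[0,0,0],"fingers":0},
  {"dp":[0,0,0.95],"turn":[0,0,0],"fingers":0},
  {"dp":[0,0,0.95],"turn":[0,0,0],"fingers":0},
  {"dp":[0,0,0.95],"turn":[0,0,0],"fingers":0},
  {"dp":[0,0,0.95],"turn":[0,0,0],"fingers":0},
])

```text
clock: 15.93
eef_pos: [449.6, -144.2, 75.0]
tcp_rot: [3.141, -0.001, 0.002]
contact_force: [0.6, -0.4, 0.6]
opening: 0.997
grasp_force: 0.0
```

play_rows([
  {"dp":[0,0,0],"turn":[0,0,0],"fingers":0},
  {"dp":[0,0,0],"turn":[0,0,0],"fingers":0},
  {"dp":[0,0,0],"turn":[0,0,0],"fingers":1},
  {"dp":[0,0,0],"turn":[0,0,0],"fingers":1},
  {"dp":[0,0,0],"turn":[0,0,0],"fingers":1},
])

```text
clock: 16.35
eef_pos: [451.3, -145.3, 79.1]
tcp_rot: [3.141, -0.004, 0.0]
contact_force: [-2.2, 1.5, 11.2]
opening: 0.687
grasp_force: 61.5
```

play_rows([
  {"dp":[0,0,0],"turn":[0,0,0],"fingers":1},
  {"dp":[0,0,0],"turn":[0,0,0],"fingers":1},
])

```text
clock: 16.52
eef_pos: [451.3, -145.4, 79.1]
tcp_rot: [3.141, -0.005, 0.0]
contact_force: [-1.9, 3.0, 10.8]
opening: 0.686
grasp_force: 61.6
```

play_rows([
  {"dp":[0,0,-0.3],"turn":[0,0,0],"fingers":1},
  {"dp":[0,0,-0.8],"turn":[0,0,0],"fingers":1},
  {"dp":[0,0,-0.9],"turn":[0,0,0],"fingers":1},
  {"dp":[0,0,-0.9],"turn":[0,0,0],"fingers":1},
  {"dp":[0,0,-0.3],"turn":[0,0,0],"fingers":1},
])

```text
clock: 16.93
eef_pos: [452.0, -145.8, 211.0]
tcp_rot: [3.139, -0.009, 0.0]
contact_force: [1.2, -0.6, -0.5]
opening: 0.692
grasp_force: 65.3
```

play_rows([
  {"dp":[0.4,0.78,0],"turn":[0,0,0],"fingers":1},
  {"dp":[0.4,0.78,0],"turn":[0,0,0],"fingers":1},
  {"dp":[0.4,0.78,0],"turn":[0,0,0],"fingers":1},
  {"dp":[0.4,0.78,0],"turn":[0,0,0],"fingers":1},
  {"dp":[0.4,0.78,0],"turn":[0,0,0],"fingers":1},
])

```text
clock: 17.35
eef_pos: [530.4, -302.7, 206.7]
tcp_rot: [3.14, -0.003, 0.001]
contact_force: [1.1, 0.4, -1.8]
opening: 0.692
grasp_force: 65.3
```

play_rows([
  {"dp":[0,0,0],"turn":[0,0,0],"fingers":1},
  {"dp":[0,0,0],"turn":[0,0,0],"fingers":1},
  {"dp":[0,0,0],"turn":[0,0,0],"fingers":1},
  {"dp":[0,0,0],"turn":[0,0,0],"fingers":1},
])

```text
clock: 17.68
eef_pos: [529.0, -300.1, 205.0]
tcp_rot: [3.142, -0.0, 0.001]
contact_force: [-0.4, 0.2, -0.6]
opening: 0.685
grasp_force: 65.5
```

```bash
python3 - <<'E'
from h import *
s=r.sense(); f=r.grab_frame("wrist"); t=s["eef_pos"]; print(t.round(1))
print(base(f,(610,-300),42.5)); print(foot(f,t,30,-35.1)); print(proj(f,[610,-300,55]).round())
cv2.imwrite("pics/w7.png",f["pixels"][:,:,::-1])
E
```

```text
[ 529.  -300.1  205. ]
(([614.8, -304.6], 4.38), [612.0, -305.3, 38.7])
(([524.5, -300.3], 0.19), [524.7, -300.3, 29.9], 85, array([253., 220.]))
[[252.  98.]]
```

View pics/w7.png

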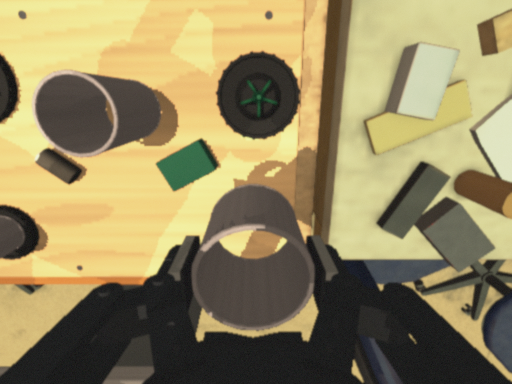

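The wrist view shows the wide short base centred at (258,95) and the held flask's foot arc clearly at (253,187). Shift is +88 mm x and -5 mm y, then down.

play_rows([
  {"dp":[0.8,0.13,0],"turn":[0,0,0],"fingers":1},
  {"dp":[0.8,0,0],"turn":[0,0,0],"fingers":1},
  {"dp":[0.6,0,0],"turn":[0,0,0],"fingers":1},
  {"dp":[0,0,0.3],"turn":[0,0,0],"fingers":1},
  {"dp":[0,0,0.4],"turn":[0,0,0],"fingers":1},
])

```text
clock: 18.15
eef_pos: [619.2, -305.4, 177.3]
tcp_rot: [3.14, -0.003, 0.003]
contact_force: [0.3, -0.0, -3.4]
opening: 0.688
grasp_force: 65.5
```

play_rows([
  {"dp":[0,0,0.4],"turn":[0,0,0],"fingers":1},
  {"dp":[0,0,0.4],"turn":[0,0,0],"fingers":1},
  {"dp":[0,0,0],"turn":[0,0,0],"fingers":1},
  {"dp":[0,0,0],"turn":[0,0,0],"fingers":1},
  {"dp":[0,0,0],"turn":[0,0,0],"fingers":1},
])

```text
clock: 18.57
eef_pos: [617.5, -305.9, 145.2]
tcp_rot: [3.141, -0.001, 0.001]
contact_force: [0.3, 0.2, -1.6]
opening: 0.688
grasp_force: 65.6
```

```bash
python3 - <<'E'
from h import *
s=r.sense(); t=s["eef_pos"]; print(t.round(1),s["contact_force"].round(1))
A=[r.grab_frame("wrist")["pixels"][100:360,130:390,::-1]]+[cv2.resize(f["pixels"][v:v+65,u:u+65,::-1],None,fx=4,fy=4) for f,u,v in ((r.grab_frame("scene"),250,90),(r.grab_frame("side"),235,90))]
cv2.imwrite("pics/s3.png",np.hstack(A))
E
```

```text
[ 617.5 -305.9  145.2] [ 0.3  0.2 -1.6]
```

View pics/s3.png

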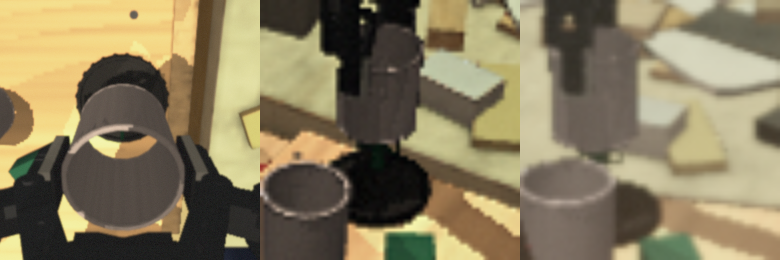

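The flask is above the tree with its foot near the tip. A numeric centring check in the scene view.

```bash
python3 - <<'E'
from h import *
t=r.sense()["eef_pos"]; z=t[2]-35.1
for n in ("scene","side"):
    f=r.grab_frame(n); im=f["pixels"]; hsv=cv2.cvtColor(im,cv2.COLOR_RGB2HSV)
    P=proj(f,[[613,-306,54],[613,-306,z],[613,-316,z],[623,-306,z]]); print(n,P.round(1).tolist())
    v=int(P[1,1]-4); u=int(P[1,0]); print(v,[f"{k}:{hsv[v,k,1]},{hsv[v,k,2]}" for k in [*range(u-16,u-4),*range(u+5,u+18)]])
    v=int(P[0,1]); u=int(P[0,0]); print(v,[f"{k}:{hsv[v,k,2]}" for k in [*range(u-22,u-7),*range(u+7,u+22)]])
E
```

```text
scene [[278.2, 135.0], [279.4, 119.8], [281.0, 118.0], [276.4, 118.7]]
115 ['263:80,185', '264:74,192', '265:72,196', '266:72,194', '267:74,189', '268:76,188', '269:58,79', '270:53,72', '271:46,55', '272:50,56', '273:55,56', '274:51,60', '284:49,62', '285:48,69', '286:53,68', '287:63,69', '288:52,64', '289:56,32', '290:70,84', '291:67,88', '292:64,88', '293:63,89', '294:65,90', '295:69,89', '296:65,94']
134 ['256:57', '257:60', '258:67', '259:68', '260:72', '261:70', '262:72', '263:76', '264:75', '265:79', '266:78', '267:76', '268:73', '269:60', '270:148', '285:9', '286:14', '287:13', '288:14', '289:13', '290:8', '291:12', '292:103', '293:93', '294:97', '295:98', '296:96', '297:95', '298:99', '299:98']
side [[253.7, 140.8], [253.4, 122.4], [254.3, 120.9], [249.9, 122.1]]
118 ['237:55,204', '238:56,204', '239:56,204', '240:56,204', '241:55,205', '242:58,190', '243:54,128', '244:46,116', '245:46,117', '246:49,115', '247:51,105', '248:48,106', '258:50,113', '259:47,108', '260:48,107', '261:47,113', '262:46,110', '263:45,113', '264:35,155', '265:28,198', '266:28,202', '267:29,203', '268:28,202', '269:28,203', '270:26,203']
140 ['231:66', '232:81', '233:126', '234:153', '235:120', '236:114', '237:121', '238:133', '239:136', '240:148', '241:167', '242:177', '243:184', '244:188', '245:175', '260:65', '261:66', '262:67', '263:68', '264:68', '265:66', '266:67', '267:65', '268:69', '269:96', '270:139', '271:165', '272:168', '273:171', '274:172']
```

Both views agree within about 2 mm, so I'm lowering.

play_rows([
  {"dp":[0,0,0.25],"turn":[0,0,0],"fingers":1},
  {"dp":[0,0,0.25],"turn":[0,0,0],"fingers":1},
  {"dp":[0,0,0.25],"turn":[0,0,0],"fingers":1},
  {"dp":[0,0,0],"turn":[0,0,0],"fingers":1},
  {"dp":[0,0,0],"turn":[0,0,0],"fingers":1},
])

```text
clock: 19.23
eef_pos: [616.6, -305.7, 112.5]
tcp_rot: [-3.14, 0.002, 0.001]
contact_force: [0.2, -0.7, -1.6]
opening: 0.69
grasp_force: 65.5
```

play_rows([
  {"dp":[0,0,0.15],"turn":[0,0,0],"fingers":1},
  {"dp":[0,0,0.15],"turn":[0,0,0],"fingers":1},
  {"dp":[0,0,0.1],"turn":[0,0,0],"fingers":1},
  {"dp":[0,0,0],"turn":[0,0,0],"fingers":1},
  {"dp":[0,0,0],"turn":[0,0,0],"fingers":1},
])

```text
clock: 19.65
eef_pos: [617.2, -306.0, 97.7]
tcp_rot: [-3.141, 0.001, 0.001]
contact_force: [-0.2, 0.2, -1.9]
opening: 0.693
grasp_force: 65.6
```

play_rows([
  {"dp":[0,0,0.08],"turn":[0,0,0],"fingers":1},
  {"dp":[0,0,0.08],"turn":[0,0,0],"fingers":1},
  {"dp":[0,0,0.06],"turn":[0,0,0],"fingers":1},
  {"dp":[0,0,0],"turn":[0,0,0],"fingers":1},
  {"dp":[0,0,0],"turn":[0,0,0],"fingers":1},
])

```text
clock: 20.07
eef_pos: [617.3, -306.1, 89.1]
tcp_rot: [-3.141, 0.0, 0.0]
contact_force: [0.0, -0.3, -2.1]
opening: 0.691
grasp_force: 65.6
```

play_rows([
  {"dp":[0,0,0.04],"turn":[0,0,0],"fingers":1},
  {"dp":[0,0,0.03],"turn":[0,0,0],"fingers":1},
  {"dp":[0,0,0],"turn":[0,0,0],"fingers":1},
  {"dp":[0,0,0],"turn":[0,0,0],"fingers":1},
])

```text
clock: 20.4
eef_pos: [617.6, -306.2, 87.3]
tcp_rot: [3.141, -0.0, 0.001]
contact_force: [-2.5, 0.7, 5.7]
opening: 0.69
grasp_force: 66.1
```

Contact came right at the expected seating height. I'll release, rise and go above the tall wide flask.

play_rows([
  {"dp":[0,0,0],"turn":[0,0,0],"fingers":0},
  {"dp":[0,0,0],"turn":[0,0,0],"fingers":0},
  {"dp":[0,0,0],"turn":[0,0,0],"fingers":0},
  {"dp":[0,0,0],"turn":[0,0,0],"fingers":0},
  {"dp":[0,0,0],"turn":[0,0,0],"fingers":0},
])

```text
clock: 20.82
eef_pos: [617.4, -306.1, 86.3]
tcp_rot: [-3.142, 0.0, 0.001]
contact_force: [-0.1, -0.7, -1.1]
opening: 1.0
grasp_force: 0.0
```

play_rows([
  {"dp":[0,0,-0.5],"turn":[0,0,0],"fingers":0},
  {"dp":[0,0,-0.9],"turn":[0,0,0],"fingers":0},
  {"dp":[0,0,-0.9],"turn":[0,0,0],"fingers":0},
  {"dp":[0,0,-0.9],"turn":[0,0,0],"fingers":0},
  {"dp":[0,0,-0.9],"turn":[0,0,0],"fingers":0},
])

```text
clock: 21.23
eef_pos: [617.2, -306.0, 252.0]
tcp_rot: [-3.141, 0.0, 0.001]
contact_force: [0.5, -0.5, -0.8]
opening: 1.0
grasp_force: 0.0
```

play_rows([
  {"dp":[-0.1,-0.8,0],"turn":[0,0,0],"fingers":0},
  {"dp":[-0.1,-0.8,0],"turn":[0,0,0],"fingers":0},
  {"dp":[-0.1,-0.8,0],"turn":[0,0,0],"fingers":0},
  {"dp":[-0.1,-0.8,0],"turn":[0,0,0],"fingers":0},
  {"dp":[0,0,0],"turn":[0,0,0],"fingers":0},
])

```text
clock: 21.65
eef_pos: [600.5, -173.3, 250.6]
tcp_rot: [-3.139, 0.001, 0.003]
contact_force: [0.7, -0.8, 0.4]
opening: 1.001
grasp_force: 0.0
```

play_rows([
  {"dp":[0,0,0],"turn":[0,0,0],"fingers":0},
  {"dp":[0,0,0],"turn":[0,0,0],"fingers":0},
  {"dp":[0,0,0],"turn":[0,0,0],"fingers":0},
])

```text
clock: 21.9
eef_pos: [601.6, -179.0, 250.5]
tcp_rot: [3.141, -0.0, -0.0]
contact_force: [-0.3, 0.2, -0.0]
opening: 0.999
grasp_force: 0.0
```

```bash
python3 - <<'E'
from h import *
s=r.sense(); t=s["eef_pos"]; print(t.round(1),s["contact_force"].round(1))
f=r.grab_frame("wrist"); print(rim(f,(596,-174),30,144)); print(rim(f,(613,-306),30,117))
cv2.imwrite("pics/w8.png",f["pixels"][:,:,::-1])
E
```

```text
[ 601.6 -179.   250.5] [-0.3  0.2 -0. ]
(([598.9, -174.6], 0.6), [600.9, -174.7, 31.7], 66)
(([614.4, -304.7], 2.22), [625.1, -304.3, 39.5], 74)
```

View pics/w8.png

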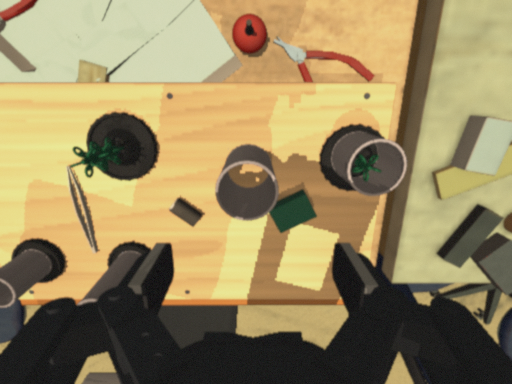

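The tall wide flask rim is centred at (248,190), and the short wide flask looks seated at (367,163). Gripping the tall one.

play_rows([
  {"dp":[-0.06,-0.11,0.2],"turn":[0,0,0],"fingers":0},
  {"dp":[0,0,0.8],"turn":[0,0,0],"fingers":0},
  {"dp":[0,0,0.9],"turn":[0,0,0],"fingers":0},
  {"dp":[0,0,0.9],"turn":[0,0,0],"fingers":0},
  {"dp":[0,0,0.75],"turn":[0,0,0],"fingers":0},
])

```text
clock: 22.37
eef_pos: [597.7, -173.9, 105.6]
tcp_rot: [-3.141, 0.002, -0.0]
contact_force: [0.3, -0.6, 0.9]
opening: 0.999
grasp_force: 0.0
```

play_rows([
  {"dp":[0,0,0],"turn":[0,0,0],"fingers":0},
  {"dp":[0,0,0],"turn":[0,0,0],"fingers":0},
  {"dp":[0,0,0],"turn":[0,0,0],"fingers":1},
  {"dp":[0,0,0],"turn":[0,0,0],"fingers":1},
  {"dp":[0,0,0],"turn":[0,0,0],"fingers":1},
])

```text
clock: 22.78
eef_pos: [600.6, -174.2, 111.2]
tcp_rot: [3.141, -0.004, 0.0]
contact_force: [-1.1, -0.0, 2.4]
opening: 0.675
grasp_force: 63.2
```

play_rows([
  {"dp":[0,0,0],"turn":[0,0,0],"fingers":1},
  {"dp":[0,0,0],"turn":[0,0,0],"fingers":1},
  {"dp":[0,0,0],"turn":[0,0,0],"fingers":1},
])

```text
clock: 23.03
eef_pos: [600.5, -174.2, 111.1]
tcp_rot: [3.14, -0.004, 0.001]
contact_force: [-1.3, 1.0, 7.3]
opening: 0.674
grasp_force: 63.7
```

play_rows([
  {"dp":[0,0,-0.3],"turn":[0,0,0],"fingers":1},
  {"dp":[0,0,-0.9],"turn":[0,0,0],"fingers":1},
  {"dp":[0,0,-0.9],"turn":[0,0,0],"fingers":1},
  {"dp":[0,0,-0.9],"turn":[0,0,0],"fingers":1},
  {"dp":[0,0,-0.2],"turn":[0,0,0],"fingers":1},
])

```text
clock: 23.45
eef_pos: [601.8, -174.6, 244.5]
tcp_rot: [3.139, -0.009, 0.0]
contact_force: [0.6, -1.2, -1.2]
opening: 0.67
grasp_force: 65.7
```

play_rows([
  {"dp":[-0.27,-0.8,0],"turn":[0,0,0],"fingers":1},
  {"dp":[-0.27,-0.8,0],"turn":[0,0,0],"fingers":1},
  {"dp":[-0.27,-0.8,0],"turn":[0,0,0],"fingers":1},
  {"dp":[-0.27,-0.8,0],"turn":[0,0,0],"fingers":1},
  {"dp":[-0.27,-0.8,0],"turn":[0,0,0],"fingers":1},
])

```text
clock: 23.87
eef_pos: [544.0, -12.5, 237.3]
tcp_rot: [-3.142, -0.001, 0.0]
contact_force: [0.5, -0.2, -1.4]
opening: 0.673
grasp_force: 65.6
```

play_rows([
  {"dp":[0,0,0],"turn":[0,0,0],"fingers":1},
  {"dp":[0,0,0],"turn":[0,0,0],"fingers":1},
  {"dp":[0,0,0],"turn":[0,0,0],"fingers":1},
  {"dp":[0,0,0],"turn":[0,0,0],"fingers":1},
])

```text
clock: 24.2
eef_pos: [545.3, -14.5, 236.9]
tcp_rot: [3.141, -0.001, -0.0]
contact_force: [1.0, -0.7, -2.0]
opening: 0.676
grasp_force: 65.8
```

```bash
python3 - <<'E'
from h import *
s=r.sense(); f=r.grab_frame("wrist"); t=s["eef_pos"]; print(t.round(1)); z=t[2]-67.1
print(base(f,(622,-14),42.5)); F=foot(f,t,30,-67.1); print(F)
im=f["pixels"]; u=int(F[3][0]); print("col",[f"{v}:{im[v,u].max()}" for v in range(150,200,2)])
B=proj(f,[622,-14,55])[0]; v=int(B[1]); print(B.round(1),"row",[f"{k}:{im[v,k].max()}" for k in [*range(int(B[0])-48,int(B[0])-28,1),*range(int(B[0])+28,int(B[0])+48,1)]])
u=int(B[0])-12; print("bcol",[f"{k}:{im[k,u].max()}" for k in [*range(v-48,v-28),*range(v+28,v+48)]])
cv2.imwrite("pics/w9.png",im[:,:,::-1])
E
```

```text
[545.3 -14.5 236.9]
(([623.1, -17.7], 3.24), [625.0, -18.2, 39.2])
(([542.0, -14.1], 0.29), [542.2, -14.1, 29.8], 75, array([253., 203.]))
col ['150:238', '152:237', '154:238', '156:238', '158:237', '160:229', '162:177', '164:135', '166:133', '168:133', '170:125', '172:107', '174:84', '176:84', '178:85', '180:83', '182:84', '184:86', '186:85', '188:84', '190:83', '192:84', '194:83', '196:84', '198:83']
[251.9 102. ] row ['203:238', '204:238', '205:237', '206:238', '207:237', '208:238', '209:238', '210:238', '211:237', '212:238', '213:238', '214:238', '215:237', '216:237', '217:230', '218:173', '219:93', '220:52', '221:43', '222:37', '279:46', '280:48', '281:48', '282:49', '283:50', '284:49', '285:47', '286:51', '287:47', '288:43', '289:43', '290:50', '291:60', '292:103', '293:172', '294:228', '295:237', '296:238', '297:238', '298:237']
bcol ['54:229', '55:231', '56:232', '57:235', '58:235', '59:237', '60:237', '61:231', '62:202', '63:142', '64:86', '65:53', '66:40', '67:33', '68:42', '69:46', '70:47', '71:47', '72:45', '73:50', '130:49', '131:72', '132:131', '133:186', '134:223', '135:235', '136:237', '137:238', '138:238', '139:238', '140:238', '141:238', '142:238', '143:238', '144:238', '145:238', '146:237', '147:238', '148:238', '149:238']
```

View pics/w9.png

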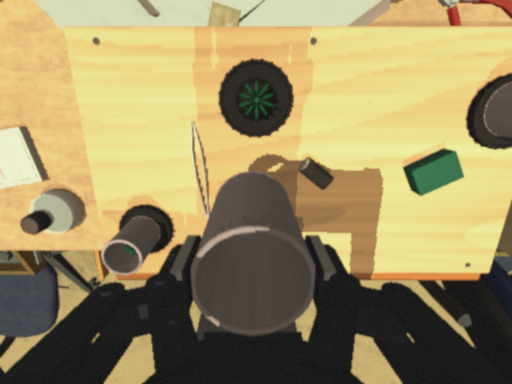

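The wide tall base is centred at (255.5,98) and the held flask's foot arc starts at row 173. Shift is +83.5 mm x and -4 mm y, then partway down.

play_rows([
  {"dp":[0.8,0.1,0],"turn":[0,0,0],"fingers":1},
  {"dp":[0.8,0,0],"turn":[0,0,0],"fingers":1},
  {"dp":[0.49,0,0],"turn":[0,0,0],"fingers":1},
  {"dp":[0,0,0.3],"turn":[0,0,0],"fingers":1},
  {"dp":[0,0,0.3],"turn":[0,0,0],"fingers":1},
])

```text
clock: 24.67
eef_pos: [629.4, -18.7, 211.7]
tcp_rot: [3.141, -0.001, -0.001]
contact_force: [-0.8, -0.0, -2.2]
opening: 0.67
grasp_force: 65.9
```

play_rows([
  {"dp":[0,0,0],"turn":[0,0,0],"fingers":1},
  {"dp":[0,0,0],"turn":[0,0,0],"fingers":1},
  {"dp":[0,0,0],"turn":[0,0,0],"fingers":1},
  {"dp":[0,0,0],"turn":[0,0,0],"fingers":1},
])

```text
clock: 25.0
eef_pos: [628.2, -17.8, 213.0]
tcp_rot: [3.142, -0.0, 0.0]
contact_force: [-0.5, -0.6, -2.1]
opening: 0.673
grasp_force: 65.8
```

```bash
python3 - <<'E'
from h import *
t=r.sense()["eef_pos"]; z=t[2]-67.1; print(t.round(1))
for n in ("scene","side"):
    f=r.grab_frame(n); im=f["pixels"]; hsv=cv2.cvtColor(im,cv2.COLOR_RGB2HSV)
    P=proj(f,[[624,-16,54],[624,-16,z],[624,-26,z],[634,-16,z]]); print(n,P.round(1).tolist())
    v=int(P[1,1]-4); u=int(P[1,0]); print(v,[f"{k}:{hsv[v,k,1]},{hsv[v,k,2]}" for k in [*range(u-18,u-6),*range(u+7,u+18)]])
    v=int(P[0,1]); u=int(P[0,0]); print(v,[f"{k}:{hsv[v,k,2]}" for k in [*range(u-22,u-10),*range(u+10,u+22)]])
E
```

```text
[628.2 -17.8 213. ]
scene [[221.4, 191.9], [219.8, 166.1], [222.1, 163.8], [216.5, 164.7]]
162 ['201:41,219', '202:41,216', '203:42,215', '204:43,216', '205:43,218', '206:41,230', '207:56,95', '208:50,72', '209:54,76', '210:57,58', '211:51,55', '212:46,61', '226:49,57', '227:50,56', '228:41,56', '229:54,52', '230:46,44', '231:96,80', '232:112,243', '233:102,238', '234:97,237', '235:93,236', '236:90,237']
191 ['199:228', '200:208', '201:208', '202:213', '203:218', '204:226', '205:243', '206:69', '207:7', '208:26', '209:26', '210:28', '231:9', '232:13', '233:11', '234:12', '235:12', '236:8', '237:22', '238:106', '239:105', '240:107', '241:103', '242:100']
side [[217.5, 198.7], [215.1, 164.4], [216.5, 162.1], [210.8, 163.9]]
160 ['197:81,217', '198:82,222', '199:79,223', '200:80,208', '201:70,152', '202:51,125', '203:52,123', '204:49,124', '205:49,124', '206:51,125', '207:55,120', '208:54,109', '222:54,109', '223:55,106', '224:58,105', '225:57,103', '226:59,100', '227:72,113', '228:87,179', '229:81,228', '230:84,212', '231:102,112', '232:95,67']
198 ['195:227', '196:221', '197:217', '198:216', '199:202', '200:138', '201:89', '202:80', '203:81', '204:85', '205:85', '206:85', '227:75', '228:74', '229:72', '230:75', '231:75', '232:73', '233:75', '234:79', '235:85', '236:112', '237:137', '238:139']
```

The flask is about 2 mm too far in +x. I'll correct that and lower.

play_rows([
  {"dp":[-0.05,0,0],"turn":[0,0,0],"fingers":1},
  {"dp":[0,0,0.3],"turn":[0,0,0],"fingers":1},
  {"dp":[0,0,0.3],"turn":[0,0,0],"fingers":1},
  {"dp":[0,0,0.3],"turn":[0,0,0],"fingers":1},
  {"dp":[0,0,0.3],"turn":[0,0,0],"fingers":1},
])

```text
clock: 25.52
eef_pos: [625.9, -17.6, 162.6]
tcp_rot: [-3.142, 0.001, 0.001]
contact_force: [1.0, 0.5, -2.3]
opening: 0.674
grasp_force: 65.9
```

play_rows([
  {"dp":[0,0,0.2],"turn":[0,0,0],"fingers":1},
  {"dp":[0,0,0.2],"turn":[0,0,0],"fingers":1},
  {"dp":[0,0,0.2],"turn":[0,0,0],"fingers":1},
  {"dp":[0,0,0],"turn":[0,0,0],"fingers":1},
  {"dp":[0,0,0],"turn":[0,0,0],"fingers":1},
])

```text
clock: 25.93
eef_pos: [626.3, -17.7, 140.0]
tcp_rot: [-3.142, 0.001, 0.001]
contact_force: [-0.3, 0.5, -2.8]
opening: 0.672
grasp_force: 65.9
```

play_rows([
  {"dp":[0,0,0.1],"turn":[0,0,0],"fingers":1},
  {"dp":[0,0,0.1],"turn":[0,0,0],"fingers":1},
  {"dp":[0,0,0.1],"turn":[0,0,0],"fingers":1},
  {"dp":[0,0,0],"turn":[0,0,0],"fingers":1},
  {"dp":[0,0,0],"turn":[0,0,0],"fingers":1},
])

```text
clock: 26.35
eef_pos: [626.3, -17.7, 128.3]
tcp_rot: [-3.142, 0.0, 0.0]
contact_force: [-1.1, -0.0, -1.7]
opening: 0.674
grasp_force: 65.9
```

play_rows([
  {"dp":[0,0,0.08],"turn":[0,0,0],"fingers":1},
  {"dp":[0,0,0.08],"turn":[0,0,0],"fingers":1},
  {"dp":[0,0,0.05],"turn":[0,0,0],"fingers":1},
  {"dp":[0,0,0],"turn":[0,0,0],"fingers":1},
  {"dp":[0,0,0],"turn":[0,0,0],"fingers":1},
])

```text
clock: 26.77
eef_pos: [626.4, -17.7, 119.9]
tcp_rot: [-3.142, 0.0, 0.0]
contact_force: [0.4, -0.6, -2.4]
opening: 0.673
grasp_force: 65.9
```

play_rows([
  {"dp":[0,0,0.03],"turn":[0,0,0],"fingers":1},
  {"dp":[0,0,0.03],"turn":[0,0,0],"fingers":1},
  {"dp":[0,0,0],"turn":[0,0,0],"fingers":1},
  {"dp":[0,0,0],"turn":[0,0,0],"fingers":1},
])

```text
clock: 27.1
eef_pos: [627.0, -17.7, 119.2]
tcp_rot: [3.142, -0.001, 0.001]
contact_force: [-3.1, 0.5, 9.0]
opening: 0.672
grasp_force: 67.1
```

Seated at the expected height. Release, rise, back off and check all four.

play_rows([
  {"dp":[0,0,0],"turn":[0,0,0],"fingers":0},
  {"dp":[0,0,0],"turn":[0,0,0],"fingers":0},
  {"dp":[0,0,0],"turn":[0,0,0],"fingers":0},
  {"dp":[0,0,0],"turn":[0,0,0],"fingers":0},
  {"dp":[0,0,0],"turn":[0,0,0],"fingers":0},
])

```text
clock: 27.52
eef_pos: [626.5, -17.7, 117.6]
tcp_rot: [-3.142, 0.0, 0.0]
contact_force: [1.0, 0.6, -0.2]
opening: 0.996
grasp_force: 0.0
```

play_rows([
  {"dp":[0,0,-0.4],"turn":[0,0,0],"fingers":0},
  {"dp":[0,0,-0.9],"turn":[0,0,0],"fingers":0},
  {"dp":[0,0,-0.9],"turn":[0,0,0],"fingers":0},
  {"dp":[0,0,-0.9],"turn":[0,0,0],"fingers":0},
  {"dp":[0,0,-0.5],"turn":[0,0,0],"fingers":0},
])

```text
clock: 27.93
eef_pos: [627.8, -17.8, 266.0]
tcp_rot: [3.141, -0.005, 0.0]
contact_force: [0.3, 0.5, 0.4]
opening: 0.995
grasp_force: 0.0
```

play_rows([
  {"dp":[-0.6,0.7,0],"turn":[0,0,0],"fingers":0},
  {"dp":[-0.6,0.7,0],"turn":[0,0,0],"fingers":0},
  {"dp":[-0.6,0.7,0],"turn":[0,0,0],"fingers":0},
  {"dp":[-0.6,0.7,0],"turn":[0,0,0],"fingers":0},
  {"dp":[-0.6,0.7,0],"turn":[0,0,0],"fingers":0},
])

```text
clock: 28.35
eef_pos: [505.2, -158.7, 261.7]
tcp_rot: [3.141, -0.0, 0.001]
contact_force: [0.3, -1.1, -0.5]
opening: 0.999
grasp_force: 0.0
```

play_rows([
  {"dp":[-0.2,0.9,0],"turn":[0,0,0],"fingers":0},
  {"dp":[-0.2,0.9,0],"turn":[0,0,0],"fingers":0},
  {"dp":[-0.2,0.9,0],"turn":[0,0,0],"fingers":0},
  {"dp":[-0.2,0.9,0],"turn":[0,0,0],"fingers":0},
  {"dp":[-0.2,0.9,0],"turn":[0,0,0],"fingers":0},
])

```text
clock: 28.77
eef_pos: [465.9, -339.5, 261.8]
tcp_rot: [3.141, -0.0, 0.0]
contact_force: [1.3, -0.7, 0.9]
opening: 1.0
grasp_force: 0.0
```

play_rows([
  {"dp":[0,0.9,0],"turn":[0,0,0],"fingers":0},
  {"dp":[0,0.5,0],"turn":[0,0,0],"fingers":0},
  {"dp":[0,0,0],"turn":[0,0,0],"fingers":0},
  {"dp":[0,0,0],"turn":[0,0,0],"fingers":0},
  {"dp":[0,0,0],"turn":[0,0,0],"fingers":0},
])

```text
clock: 29.18
eef_pos: [466.5, -393.1, 261.3]
tcp_rot: [-3.141, 0.001, 0.0]
contact_force: [-0.5, 0.5, 0.6]
opening: 0.999
grasp_force: 0.0
```

```bash
python3 - <<'E'
from h import *
s=r.sense(); print(s["clock"],s["eef_pos"].round(1),s["contact_force"].round(1))
f=r.grab_frame("scene"); g=r.grab_frame("side")
cv2.imwrite("pics/s4.png",np.hstack([cv2.resize(x["pixels"][a:a+190,b:b+130,::-1],None,fx=3,fy=3,interpolation=cv2.INTER_CUBIC) for x,a,b in ((f,95,185),(g,95,190))]))
E
```

```text
29.1833 [ 466.5 -393.1  261.3] [-0.5  0.5  0.6]
```

View pics/s4.png

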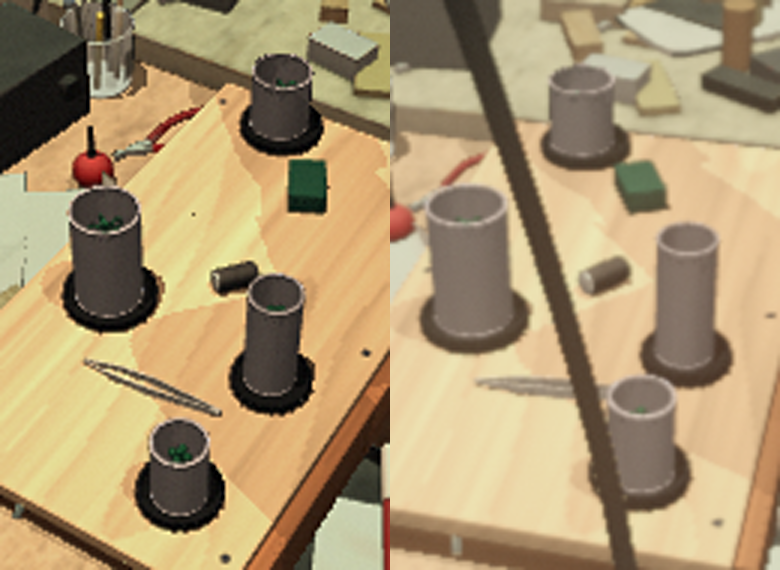

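The final view shows all four flasks upright and concentric in their cups, in both cameras. Handing in.

```bash
python3 -c "
from rig import r
print(r.sign_off())"
```

```text
the job is handed in; nothing more can be done
None
```

All four flasks stand upright on their matching bases, by the final camera views, and the job was handed in at about 29 s with no verdict returned; I viewed 16 pictures, two over the limit of 14.

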